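# Fetch the canister lid from the sliding-top case and screw it home

### The arm

A 7-joint arm with a two-finger parallel gripper is mounted at the origin on the work surface. World frame = base frame: x ahead of the robot, y to its left, z up, the work surface at z = 0. Lengths are in m, angles in degrees, forces in N, time in s.
With the tool pointing down it reaches from about 0.35 to 0.9 m from the base axis. Payload 19.9 kg.
Tool frame: the origin (TCP) lies at the very end of the fingers, on their centre line; the grasp point (between the pads) lies 19 mm behind it; z points along the fingers, x is the direction in which the jaws open and shut, and the axes are right-handed (so a half turn about z gives the same grasp; the last joint's range is limited). The gripper opens to 94 mm and grips with 3 to 60 N. Pads are 16 mm wide; open, the fingers measure 119 mm over their backs; the gripper's body (75 mm by 177 mm) begins 78 mm behind the grasp point.
Start: joints at [67.179, 23.915, -0.59, 92.452, 0.269, 63.638, -3.037], TCP at [0.218, -0.586, 0.205] pointing down, gripper open.
Joint ranges: [-161.28, 161.28], [-22.2, 115.67], [-73.04, 71.86], [3.21, 147.25], [-68.34, 248.33], [10.77, 114.83], [-161.83, 161.83]. Speed limits (degrees/s): [108.29, 108.29, 136.94, 136.94, 172.46, 172.46, 172.46].

### API

Orientations are given as a 3x3 rotation matrix whose columns are the frame's x, y, z axes.
In Python, from rig import observe, cams, ticket gives the robot as it stands.
- The arm moves only by the shell command python3 -m inch 'ROWS' [OPENING] [FORCE]. ROWS is JSON, a list of rows, each an object with "slide": the shift along the tool's x, y, z in m, a list of three; "rotation": the turn, a rotation vector about the tool's x, y, z in rad, a list of three. In form: [{"slide": [tx, ty, tz], "rotation": [ax, ay, az]}, ...]. A call has exactly 8 rows; each row shifts and turns the pose as measured when the row begins, along the tool's axes as they then stand; what a row does not reach is not made up. A row lasts 1/10 s, in which the tool goes at most 50 mm and 8.59 degrees, less where a joint would pass 70% of its speed; a pose out of reach is approached as far as the arm can. A call is refused whole if a number of a shift passes 0.05 or a number of a turn 0.15, either way. A call with a gripper value outside its range is refused whole. OPENING is the closure, from -1 (fully open) to 1 (shut), set as the call begins (- or left out, the last holds). The fingers move at their own pace and stop on an object; FORCE is the grip in N (left out, the last holds). Time passes only in rows, so rows that do not move let the fingers close, or fill a call up. It gives the time, the measured TCP pose, the force and the opening at its end, in the units of the state.
- observe(): the state, without advancing time (a new reading comes with each control period).
- cams.get_image(name): name is "side" or "top" or "wrist"; returns a dict with "color" (420x560x3 uint8, blue, green, red), "camera_matrix" (3x3 intrinsics, pixels), "k1" (the pictures are not rectified: a ray, as slopes to the right and down, at radius r is drawn at 1 + k1 r^2 times it, then the intrinsics apply), "R" (3x3) and "t" (3): a world point X has camera coordinates R X + t. Camera axes: x right, y down, z forward; pixel columns grow to the right and rows downward; lengths in m; the calibration is good to about 2 mm. A picture is of the moment at which its call begins. There is no depth.
- ticket.job_done(): hands the job in, once; it reports no verdict.
The state is a dict: "t": time; "q": joint angles; "joint_velocities": joint speeds; "effort": joint torques, N m; "ee_pos": TCP position; "eef_rot": TCP orientation; "ft_force": force on the tool from outside, world axes, zero at the start; "wrist_torque": the same for the moment, N m; "gripper_width": finger opening in m.
Only numpy, scipy, OpenCV 4.12 (cv2) and the standard library are available. Lean on these libraries where they do the work, as an engineer would, in place of code of your own. Each camera call takes 0.05 s, during which the arm holds its last target.

### The job

Slide the clear panel that covers the canister lid along over or under its neighbour, take the lid out and set it level on the neck of the amber coffee canister. Find the start of the thread by turning the lid back anticlockwise until it drops in, then screw it clockwise fully home, and leave it there without tipping or shoving the other things on the counter.

Things in the scene. Friction and masses are not known exactly. Their poses are not given: they have to be found in the camera images.
- lid_center (a point): Centre of the loose, dark steel canister lid (98 mm across, 65 mm high, 200 g), on its axis 32.5 mm above its underside; z up. Skirt and top plate reach 33 mm above the underside; four lugs 10 mm wide sit inside at the skirt's foot, on the lid's x and y axes. It starts upright in the left or right compartment of the case, its x axis within 0.4 rad of the case's.
- lid_bar (a point): Centre of the wooden grip bar standing on the lid's top plate, on the lid's axis, 16.5 mm above lid_center; axes as the lid. Bar 70 mm long (x), 22 mm thick (y), 32 mm high (z), so it is taken across y from above. Straddled loosely between fingers a little wider apart than the bar, the lid can be turned and still sink by its own weight.
- canister_mouth (a point): Centre of the top of the canister's neck, 138 mm above the counter; neck axis vertical. Amber canister, 104 mm wide, held fast to the counter by its suction foot: it neither moves nor turns. Aluminium neck core 75 mm across with a bevelled top edge; the lid has 2 mm of play round it. A four-start right-handed thread runs round it; its angle differs each time and is not given.
- thread_top (a point): On the neck axis: where lid_center is when the lid's lugs rest on the flat tops of the thread ridges, 23.5 mm above canister_mouth, as at most angles of setting down (3 mm higher if they rest on the dark stops at the ridges' ends). Clockwise the stops block it. Turned anticlockwise (up to 85 degrees) the lugs come off the ridges' start into 24-degree gaps and drop.
- thread_start (a point): On the neck axis: where lid_center is once the lugs have dropped into the gaps, 12.5 mm above canister_mouth. The backs of the stops keep it from turning farther anticlockwise. The pattern (stop, gap, ridge, going clockwise) repeats every 90 degrees. Some angles of setting down drop straight in here. Let go off-centre or tilted, it may cock and jam: lift it off and set it down level again.
- thread_home (a point): On the neck axis: where lid_center is when the lid is fully home, 6.5 mm above canister_mouth. From the thread start about 70 degrees clockwise (seen from above) takes the lugs under the ridges and 6 mm down to the stops, where it blocks. The thread turns freely: under 0.5 N m; a firmer torque means it has met a stop.
- case_middle (a point): Centre of the top of the fixed low wooden case, 94 mm above the counter; x across, y along it towards its left compartment. 166 mm (x) by 346 mm (y), floor 6 mm thick. Two compartments, 150 (x) by 161 mm (y) inside, centred 84.5 mm either side of the middle, under two clear panels that slide along y past one another, the left one above the right one. The other one holds a copper tin.
- panel_left (a joint): Slide of the panel over the left compartment: 0 closed, grows to 0.150 m as it moves to the case's -y, over the other panel; friction 1.5 N, stays where left. Fully slid it uncovers all but the inner 18 mm of its compartment.
- panel_right (a joint): Slide of the panel over the right compartment: 0 closed, grows to 0.150 m as it moves to the case's +y, under the other panel; friction 1.5 N, stays where left.
- pull_left (a point): Point on the brass pull bar of the left panel, 12 mm below the bar's top. The bar stands up at the outer (+y) end of the panel, is 12 mm thick (y), 90 mm long (x, centred here), and its top is 112 mm above the counter, 23 mm above its panel. It can be pushed on its outer face with a closed gripper. Axes as the case.
- pull_right (a point): Point on the brass pull bar of the right panel, at that panel's outer (-y) end; 12 mm thick, 90 mm long, this point 12 mm below the bar's top, which is 112 mm above the counter, 31 mm above its panel. Axes as the case.
- kettle: Squat aluminium kettle, 160 mm wide, 120 mm high, spout with flip cover to its +y and handle to its -y; loose; origin under its centre. Leave alone.
- tin: Copper tin, 74 mm wide, 58 mm high, loose, in the compartment without the lid; origin under its centre. Leave alone.
- mug: Green mug, 84 mm wide, 90 mm high, loose; origin under its centre. Leave alone.
- spoon_rest: Low dark wooden spoon rest, 190 by 70 mm, 18 mm high, loose; origin under its centre. Leave alone.
- drip_stand: Fixed glass-and-steel pour-over stand with a clear dripper on its sliding arm, 150 by 180 mm foot, 326 mm high; origin under its centre. An obstacle.
There are look-alikes about, which are no part of the job. Of the things that look like the part that bears canister_mouth, the middle-sized one is meant.

How it is judged:
By the outcome, as a careful person would: the job done as asked, in the order asked, and still so for the second after the job is handed in, with the robot touching nothing.
It also fails if it takes over 72 s, if anything falls off the work surface, if the arm or the gripper's body presses on something with over 40 N, if the wrist force passes 120 N, or if a joint passes its speed limit or range.

## Working session

There is one attempt and no reset: what is moved stays moved. The work goes in short steps, Python scripts to look and compute and a shell command to move; the robot and the scene stay as the last step left them, time stands still between calls to the robot, and variables do not carry over. Pictures are saved under pics/ and viewed, and the job is handed in when it is done.

```bash
ls; mkdir -p pics
python3 - <<'E'
from rig import observe, cams
import cv2
s=observe()
for k,v in s.items(): print(k,v)
for n in ["side","top","wrist"]:
    d=cams.get_image(n); cv2.imwrite(f"pics/{n}0.png",d["color"])
    print(n,d["camera_matrix"],d["k1"],d["R"],d["t"])
E
```

```text
pics
t 0.0
q [67.17869477 23.94393175 -0.59079931 92.48483245  0.26938261 63.63985474
 -3.0365032 ]
joint_velocities [ 0.02752883  0.00717689  0.04210237 -0.05150837 -0.02051163  0.12420385
  0.08026792]
effort [ 2.55683648e-03 -8.51243734e+01  6.40605111e-01 -4.25997949e+01
 -4.87106759e-02  1.84952508e-02  7.40177285e-06]
ee_pos [ 0.21816269 -0.58528469  0.20487508]
eef_rot [[ 3.49302137e-01 -9.37010019e-01 -4.91033043e-04]
 [-9.37009417e-01 -3.49302471e-01  1.06619533e-03]
 [-1.17055476e-03  8.76782775e-05 -9.99999311e-01]]
ft_force [0.52486464 0.27519194 0.87214204]
wrist_torque [-0.02419221 -0.00555631 -0.0221634 ]
gripper_width 0.09400771178372952
side [[410.15343069   0.         280.0204934 ]
 [  0.         410.15343069 209.35697162]
 [  0.           0.           1.        ]] 0.0010556922604797905 [[ 0.98716334 -0.15965223  0.00443832]
 [-0.0895224  -0.57612179 -0.81244657]
 [ 0.13226591  0.80162014 -0.58301876]] [-0.53548997  0.16982592  1.0638306 ]
top [[455.04946618   0.         282.78722135]
 [  0.         455.04946618 213.95735629]
 [  0.           0.           1.        ]] -0.06780610934128582 [[ 0.01927381 -0.9995327  -0.02372575]
 [-0.99611019 -0.01715624 -0.08643005]
 [ 0.08598262  0.0252993  -0.99597537]] [0.07783269 0.57732522 1.42498321]
wrist [[327.75869245   0.         281.78469727]
 [  0.         327.75869245 209.99469918]
 [  0.           0.           1.        ]] 0.012181161393870295 [[ 3.50121116e-01 -9.36703961e-01 -9.45110445e-04]
 [-9.08575754e-01 -3.39852417e-01  2.42879466e-01]
 [-2.27827356e-01 -8.41785252e-02 -9.70056015e-01]] [-0.6254458  -0.02590738  0.38983605]
```

View pics/side0.png

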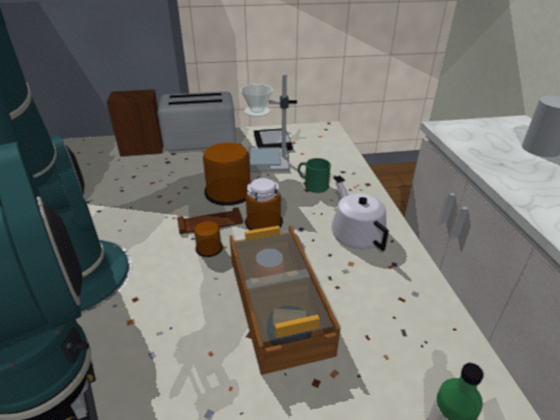

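View pics/top0.png

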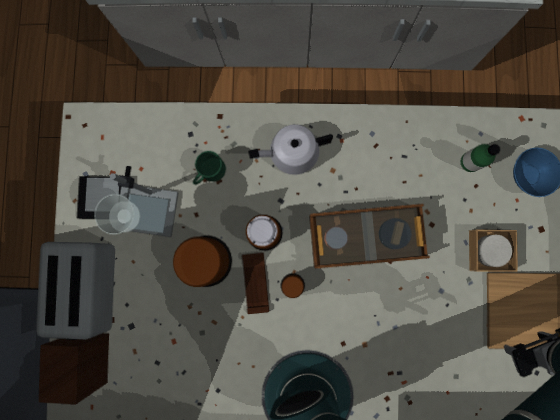

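View pics/wrist0.png

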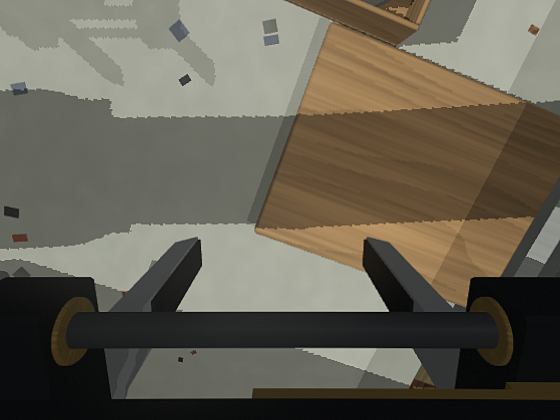

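```bash
cat > h.py <<'E'
import numpy as np, cv2
from rig import observe, cams
def grab(n,save=None):
    d=cams.get_image(n)
    if save: cv2.imwrite(f"pics/{save}.png",d["color"])
    return d
def crop(img,x0,y0,x1,y1,f,name):
    c=cv2.resize(img[y0:y1,x0:x1],None,fx=f,fy=f,interpolation=cv2.INTER_CUBIC); cv2.imwrite(f"pics/{name}.png",c)
def ray(d,u,v):
    K=d["camera_matrix"]; xd=(u-K[0,2])/K[0,0]; yd=(v-K[1,2])/K[1,1]
    x,y=xd,yd
    for _ in range(20):
        f=1+d["k1"]*(x*x+y*y); x,y=xd/f,yd/f
    R=np.array(d["R"]);t=np.array(d["t"])
    return -R.T@t, R.T@np.array([x,y,1.])
def onz(d,u,v,z):
    o,r=ray(d,u,v); return o+r*(z-o[2])/r[2]
def proj(d,X):
    c=np.array(d["R"])@np.asarray(X)+d["t"]; x,y=c[:2]/c[2]; f=1+d["k1"]*(x*x+y*y); K=d["camera_matrix"]
    return K[0,0]*x*f+K[0,2],K[1,1]*y*f+K[1,2]
E
python3 - <<'E'
import cv2
from h import *
t=cv2.imread("pics/top0.png"); s=cv2.imread("pics/side0.png")
crop(t,160,190,440,330,2.85,"c1"); crop(s,170,130,350,370,2.5,"c2")
crop(t,300,195,440,275,5.6,"c3")
E
```

```text
(no output)
```

View pics/c1.png

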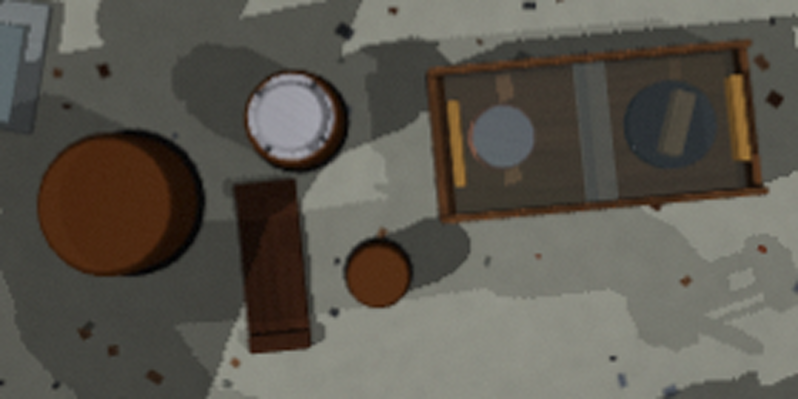

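View pics/c2.png

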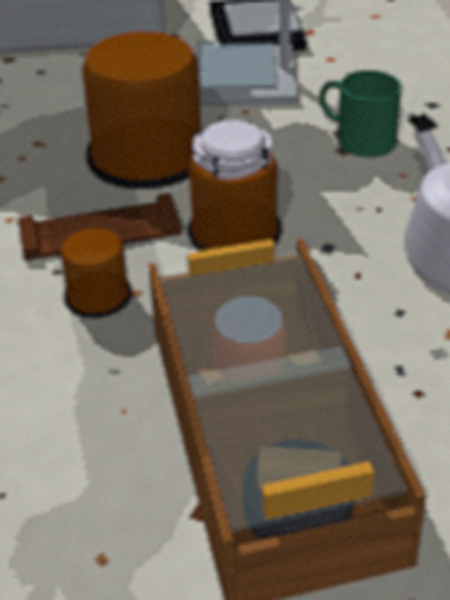

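View pics/c3.png

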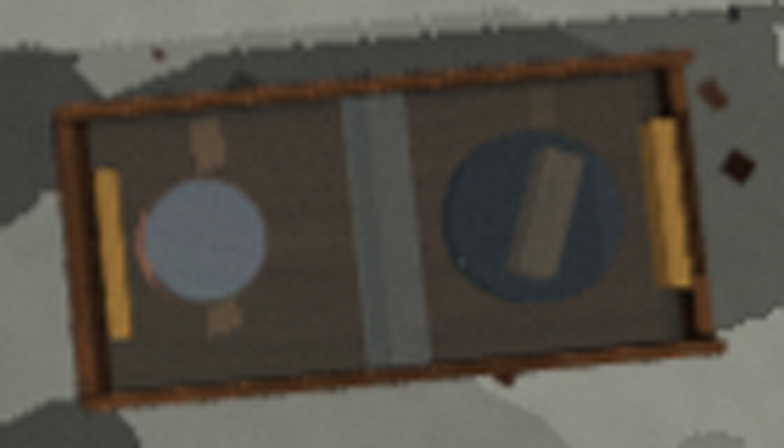

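Run:
```python
from h import *
t=grab("top","top1"); img=t["color"]; s=grab("side","side1"); np.set_printoptions(precision=4,suppress=True)
C=[onz(t,300+(u)/5.6,195+v/5.6,.094) for u,v in [(58,112),(690,55),(720,345),(85,405)]]
C=np.array(C); print(C, "sizes",[np.linalg.norm(C[i]-C[(i+1)%4]) for i in range(4)])
print("mid",C.mean(0)); d=(C[0]+C[3]-C[1]-C[2])[:2]; print("case y dir angle",np.degrees(np.arctan2(d[1],d[0])))
hsv=cv2.cvtColor(img,cv2.COLOR_BGR2HSV)
m=cv2.inRange(hsv,(14,120,90),(30,255,255))
n,l,st,ce=cv2.connectedComponentsWithStats(m)
for i in range(1,n):
    if st[i,4]>20:
        r=cv2.minAreaRect(np.argwhere(l==i)[:,::-1].astype(np.float32)); print(st[i],r,onz(t,*r[0],.112))
hs=cv2.cvtColor(s["color"],cv2.COLOR_BGR2HSV); m=cv2.inRange(hs,(14,150,120),(30,255,255)); n,l,st,ce=cv2.connectedComponentsWithStats(m)
for i in range(1,n):
    if st[i,4]>20: print("side",st[i],ce[i],onz(s,*ce[i],.106))
# neck
m=((hsv[...,2]>120)&(hsv[...,1]<60)).astype(np.uint8)*255
m[:, :240]=0;m[:,290:]=0;m[:205]=0;m[260:]=0
n,l,st,ce=cv2.connectedComponentsWithStats(m); i=1+np.argmax(st[1:,4]); print(st[i],ce[i])
c=cv2.findContours((l==i).astype(np.uint8),0,1)[0][0]; e=cv2.fitEllipse(cv2.convexHull(c)); print(e,onz(t,*e[0],.138))
# lid bar corners from c3
B=np.array([onz(t,300+u/5.6,195+v/5.6,.071) for u,v in [(545,148),(584,158),(553,278),(510,270)]]); print(B,B.mean(0))
# lid skirt circle top z .039
L=np.array([onz(t,300+u/5.6,195+v/5.6,.039) for u,v in [(443,215),(623,215),(533,128),(533,302)]]); print(L,L.mean(0))
```

```text
[[ 0.5682  0.0029  0.094 ]
 [ 0.6052 -0.34    0.094 ]
 [ 0.4485 -0.3553  0.094 ]
 [ 0.4106 -0.0139  0.094 ]] sizes [np.float64(0.34485163729835866), np.float64(0.15741995631546565), np.float64(0.3435185143517192), np.float64(0.15848673547493555)]
mid [ 0.5081 -0.1766  0.094 ]
case y dir angle 96.24425196661535
[209  67  24  35 492] ((220.83978271484375, 84.04419708251953), (21.969593048095703, 35.10930252075195), 3.012787342071533) [0.9701 0.2865 0.112 ]
[234  69  23  32 554] ((245.0, 84.5), (31.0, 22.0), 90.0) [0.9691 0.2111 0.112 ]
[259  69   6  32  83] ((261.5, 84.5), (31.0, 5.0), 90.0) [0.9695 0.1598 0.112 ]
[267  68  31  34 691] ((282.0, 84.5), (33.0, 30.0), 90.0) [0.9701 0.0964 0.112 ]
[300  68  31  22 528] ((315.0, 78.5), (21.0, 30.0), 90.0) [ 0.9906 -0.0054  0.112 ]
[333  69  12  21 181] ((338.5, 79.0), (20.0, 11.0), 90.0) [ 0.99  -0.078  0.112]
[366  69  31  22 490] ((381.0, 79.5), (21.0, 30.0), 90.0) [ 0.9906 -0.2094  0.112 ]
[348  70  10  20 140] ((352.5, 79.5), (19.0, 9.0), 90.0) [ 0.9891 -0.1212  0.112 ]
[361  70   3  12  23] ((362.0, 75.5), (11.0, 2.0), 90.0) [ 1.0025 -
[... 1278 characters left out ...]
.2561 321.7927] [ 0.5224 -0.3225  0.106 ]
side [286 324  32  10  73] [302.5342 328.6712] [ 0.5313 -0.3407  0.106 ]
side [256 329   6  16  26] [258.1154 337.0769] [ 0.4436 -0.3467  0.106 ]
side [271 346  10   4  21] [275.7619 347.3333] [ 0.4734 -0.3745  0.106 ]
[247 216  26  30 561] [260.0463 230.8021]
((260.12005615234375, 230.47116088867188), (25.862367630004883, 30.151906967163086), 176.51181030273438) [0.5163 0.1511 0.138 ]
[[ 0.5549 -0.266   0.071 ]
 [ 0.5498 -0.2875  0.071 ]
 [ 0.4836 -0.2703  0.071 ]
 [ 0.4876 -0.2467  0.071 ]] [ 0.519  -0.2676  0.071 ]
[[ 0.5186 -0.2158  0.039 ]
 [ 0.5203 -0.3171  0.039 ]
 [ 0.5684 -0.2665  0.039 ]
 [ 0.4707 -0.2664  0.039 ]] [ 0.5195 -0.2665  0.039 ]
```

```bash
cat >> h.py <<'E'
from scipy.spatial.transform import Rotation as Ro
def to(x,y,z,yaw):
    """yaw: world angle (deg) of tool x; tool down"""
    s=observe(); R=np.array(s["eef_rot"]); p=np.array(s["ee_pos"])
    a=np.radians(yaw); X=np.array([np.cos(a),np.sin(a),0]); Z=np.array([0,0,-1.]); T=np.c_[X,np.cross(Z,X),Z]
    rv=Ro.from_matrix(R.T@T).as_rotvec(); d=R.T@(np.array([x,y,z])-p)
    yw=np.degrees(np.arctan2(R[1,0],R[0,0]))
    print("t %.2f pos %s yaw %.2f tilt %.2f | slide %s rot %s (%.1f deg)| F %s q7 %.1f w %.4f"%(s["t"],p.round(4),yw,np.degrees(np.arccos(-R[2,2])),d.round(4),rv.round(4),np.degrees(np.linalg.norm(rv)),np.array(s["ft_force"]).round(1),s["q"][6],s["gripper_width"]))
    return d,rv
E
python3 - <<'E'
from h import *
to(.5265,-.353,.22,-83.8)
E
```

```text
t 0.25 pos [ 0.2182 -0.5855  0.2052] yaw -69.56 tilt 0.03 | slide [-0.1102 -0.3701 -0.0148] rot [1.000e-04 6.000e-04 2.486e-01] (14.2 deg)| F [ 0.2  0.6 -0.2] q7 -3.0 w 0.0944
```

```bash
python3 -m inch '[{"slide":[-0.0138,-0.046,-0.002],"rotation":[0,0,0]},{"slide":[-0.0138,-0.046,-0.002],"rotation":[0,0,0]},{"slide":[-0.0138,-0.046,-0.002],"rotation":[0,0,0]},{"slide":[-0.0138,-0.046,-0.002],"rotation":[0,0,0]},{"slide":[-0.0138,-0.046,-0.002],"rotation":[0,0,0]},{"slide":[-0.0138,-0.046,-0.002],"rotation":[0,0,0]},{"slide":[-0.0138,-0.046,-0.002],"rotation":[0,0,0]},{"slide":[-0.0138,-0.046,-0.002],"rotation":[0,0,0]}]' 1 20; python3 -c "
from h import *
to(.5265,-.353,.102,-83.8)"
```

```text
t: 1.05
ee_pos: [0.5291, -0.3512, 0.2203]
eef_rot: [[0.336, -0.942, -0.003], [-0.942, -0.336, -0.001], [-0.0, 0.003, -1.0]]
ft_force: [0.6, -0.8, 0.6]
gripper_width: 0.0331
t 1.05 pos [ 0.5291 -0.3512  0.2203] yaw -70.34 tilt 0.18 | slide [0.0009 0.0027 0.1184] rot [ 3.200e-03 -1.000e-04  2.349e-01] (13.5 deg)| F [ 0.6 -0.8  0.6] q7 -42.7 w 0.0331
```

```bash
python3 -m inch '[{"slide":[0,0,0.01],"rotation":[0.003,0,0.12]},{"slide":[0,0,0.015],"rotation":[0,0,0.12]},{"slide":[0,0.002,0.02],"rotation":[0,0,0]},{"slide":[0,0,0.02],"rotation":[0,0,0]},{"slide":[0,0,0.02],"rotation":[0,0,0]},{"slide":[0,0,0.015],"rotation":[0,0,0]},{"slide":[0,0,0.01],"rotation":[0,0,0]},{"slide":[0,0,0.005],"rotation":[0,0,0]}]'; python3 -c "
from h import *
to(.5265,-.353,.102,-83.8); grab('wrist','w2')
d=grab('side'); crop(d['color'],200,200,360,380,3.3,'s2')"
```

```text
t: 1.85
ee_pos: [0.5351, -0.343, 0.1014]
eef_rot: [[0.105, -0.994, 0.003], [-0.994, -0.105, 0.002], [-0.001, -0.004, -1.0]]
ft_force: [-0.0, -0.5, -0.8]
gripper_width: 0.0001
t 1.85 pos [ 0.5351 -0.343   0.1014] yaw -83.95 tilt 0.22 | slide [ 0.009   0.0096 -0.0007] rot [-0.0036  0.0015 -0.0026] (0.3 deg)| F [-0.  -0.5 -0.8] q7 -56.8 w 0.0001
```

View pics/w2.png

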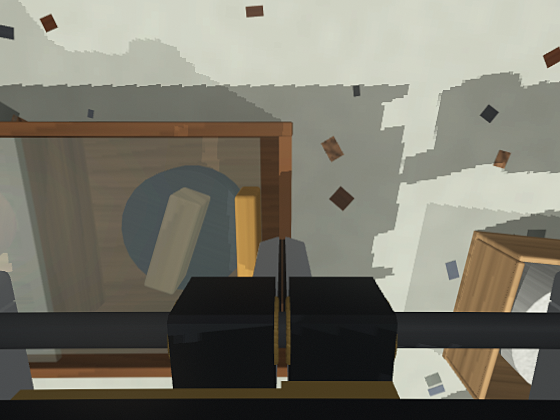

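View pics/s2.png

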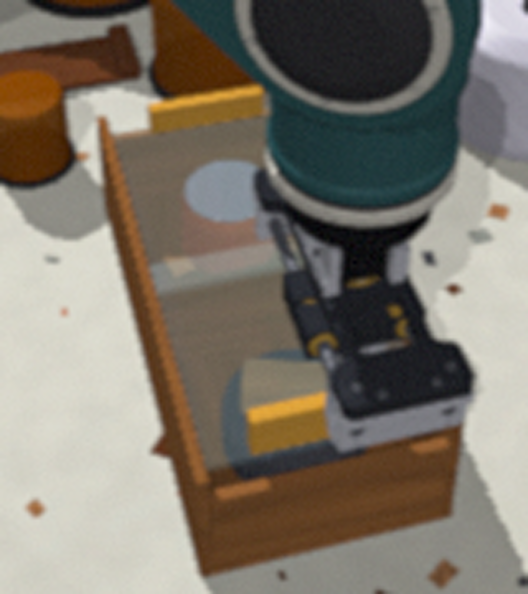

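```bash
python3 -m inch '[{"slide":[0,0.009,-0.001],"rotation":[-0.0036,0.0015,0]},{"slide":[-0.01,0,0],"rotation":[0,0,0]},{"slide":[-0.02,0,0],"rotation":[0,0,0]},{"slide":[-0.022,0,0],"rotation":[0,0,0]},{"slide":[-0.022,0,0],"rotation":[0,0,0]},{"slide":[-0.022,0,0],"rotation":[0,0,0]},{"slide":[-0.022,0,0],"rotation":[0,0,0]},{"slide":[-0.015,0,0],"rotation":[0,0,0]}]'; python3 -c "
from h import *
to(.509,-.193,.102,-83.8); grab('wrist','w3')"
```

```text
t: 2.75
ee_pos: [0.5117, -0.2098, 0.1085]
eef_rot: [[0.1, -0.995, 0.009], [-0.995, -0.1, -0.008], [0.009, -0.008, -1.0]]
ft_force: [-0.2, -2.3, 1.8]
gripper_width: 0.0008
t 2.75 pos [ 0.5117 -0.2098  0.1085] yaw -84.24 tilt 0.68 | slide [-0.017   0.001   0.0064] rot [-0.0079 -0.0089 -0.0076] (0.8 deg)| F [-0.2 -2.3  1.8] q7 -68.9 w 0.0008
```

View pics/w3.png

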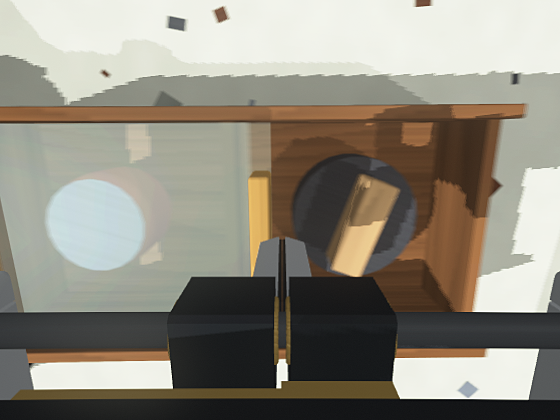

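```bash
python3 -m inch '[{"slide":[0.003,0,0.007],"rotation":[-0.0079,-0.0089,-0.0076]},{"slide":[0,0,0.003],"rotation":[0,0,0]},{"slide":[-0.005,0,0],"rotation":[0,0,0]},{"slide":[-0.006,0,0],"rotation":[0,0,0]},{"slide":[-0.006,0,0],"rotation":[0,0,0]},{"slide":[-0.006,0,0],"rotation":[0,0,0]},{"slide":[-0.004,0,0],"rotation":[0,0,0]},{"slide":[-0.002,0,0],"rotation":[0,0,0]}]'; python3 -c "
from h import *
to(.509,-.193,.102,-83.8); grab('wrist','w4');
d=grab('top'); crop(d['color'],290,190,450,280,5,'t4')"
```

```text
t: 3.6
ee_pos: [0.5122, -0.2083, 0.1002]
eef_rot: [[0.09, -0.996, 0.015], [-0.996, -0.09, -0.028], [0.029, -0.012, -1.0]]
ft_force: [1.4, -3.5, -0.3]
gripper_width: 0.0007
t 3.60 pos [ 0.5122 -0.2083  0.1002] yaw -84.86 tilt 1.80 | slide [-0.0155  0.0018 -0.0023] rot [-0.0122 -0.029  -0.0183] (2.1 deg)| F [ 1.4 -3.5 -0.3] q7 -71.1 w 0.0007
```

View pics/w4.png

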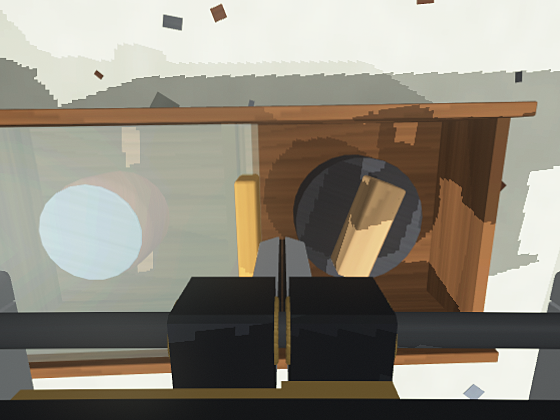

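```bash
python3 -m inch '[{"slide":[0,0.001,-0.001],"rotation":[-0.0122,-0.029,-0.018]},{"slide":[-0.012,0,0],"rotation":[0,-0.01,0]},{"slide":[-0.015,0,0],"rotation":[0,-0.01,0]},{"slide":[-0.015,0,0],"rotation":[0,-0.01,0]},{"slide":[-0.012,0,0],"rotation":[0,-0.01,0]},{"slide":[-0.01,0,0],"rotation":[0,-0.01,0]},{"slide":[0,0,0],"rotation":[0,0,0]},{"slide":[0.02,0,0],"rotation":[0,0,0]}]'; python3 -c "
from h import *
to(.509,-.193,.102,-83.8); grab('wrist','w5');"
```

```text
t: 4.5
ee_pos: [0.513, -0.2204, 0.1117]
eef_rot: [[0.065, -0.997, 0.03], [-0.998, -0.065, -0.013], [0.015, -0.029, -0.999]]
ft_force: [-0.5, 0.5, 0.0]
gripper_width: 0.0007
t 4.50 pos [ 0.513  -0.2204  0.1117] yaw -86.30 tilt 1.86 | slide [-0.0278  0.0025  0.0092] rot [-0.0284 -0.0157 -0.0434] (3.1 deg)| F [-0.5  0.5  0. ] q7 -69.5 w 0.0007
```

View pics/w5.png

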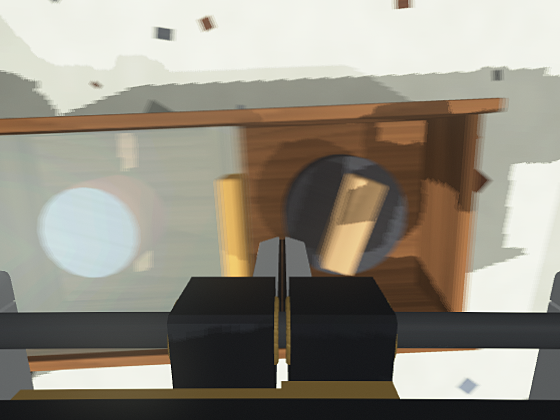

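```bash
python3 -m inch '[{"slide":[0.005,0,-0.04],"rotation":[-0.0284,-0.0157,0]},{"slide":[0.01,0,-0.03],"rotation":[0,0,0.08]},{"slide":[0.01,0,-0.01],"rotation":[0,0,0.08]},{"slide":[0.01,0,0],"rotation":[0,0,0.08]},{"slide":[0.01,0,0],"rotation":[0,0,0.08]},{"slide":[0,0,0],"rotation":[0,0,0]},{"slide":[0,0,0],"rotation":[0,0,0]},{"slide":[0,0,0],"rotation":[0,0,0]}]' -0.17 30; python3 -c "
from h import *
to(.519,-.267,.18,-105.3); d=grab('wrist','w6'); t=grab('top','top6'); crop(t['color'],290,190,450,280,5,'t6');
import pickle; pickle.dump((d,t),open('d6.pkl','wb'))"
```

```text
t: 5.35
ee_pos: [0.5075, -0.2708, 0.1933]
eef_rot: [[-0.268, -0.963, -0.004], [-0.963, 0.268, 0.002], [-0.001, 0.005, -1.0]]
ft_force: [0.2, 0.6, -0.0]
gripper_width: 0.0547
t 5.35 pos [ 0.5075 -0.2708  0.1933] yaw -105.53 tilt 0.29 | slide [-0.0067 -0.0101  0.0132] rot [ 0.0049  0.0012 -0.004 ] (0.4 deg)| F [ 0.2  0.6 -0. ] q7 -81.4 w 0.0547
```

View pics/w6.png

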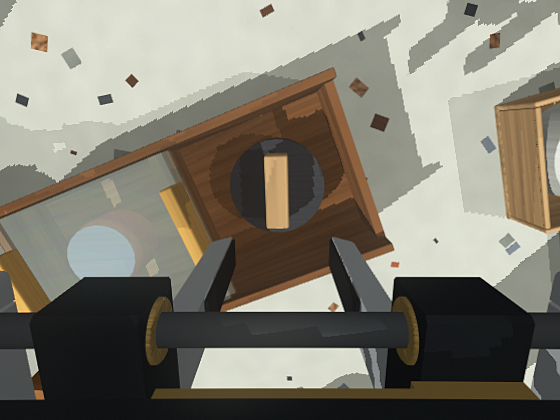

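View pics/t6.png

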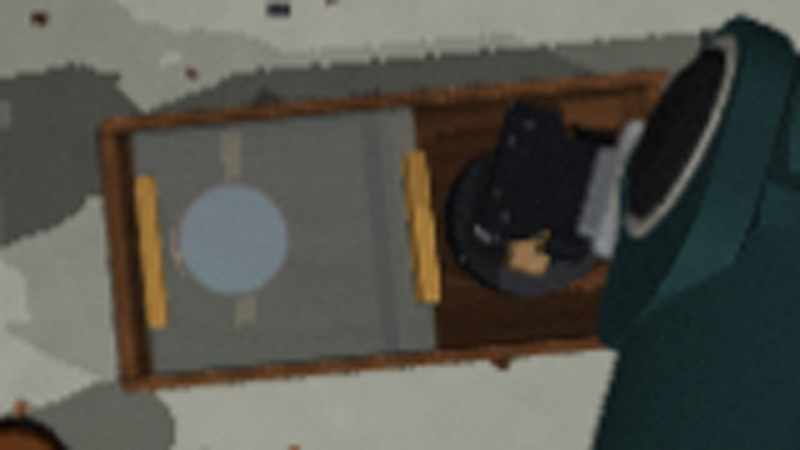

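Run:
```python
from h import *
import pickle
d,t=pickle.load(open('d6.pkl','rb')); img=d['color']; hsv=cv2.cvtColor(img,cv2.COLOR_BGR2HSV)
crop(img,215,120,340,245,4.8,"w6c")
m=cv2.inRange(hsv,(8,60,120),(28,200,255)); m[:,:245]=0;m[:,305:]=0;m[:140]=0;m[240:]=0
n,l,st,ce=cv2.connectedComponentsWithStats(m); i=1+np.argmax(st[1:,4])
r=cv2.minAreaRect(np.argwhere(l==i)[:,::-1].astype(np.float32)); b=cv2.boxPoints(r);print(r,b)
P=np.array([onz(d,*p,.071) for p in b]);print(P,P.mean(0))
for i in range(4):
  v=P[(i+1)%4]-P[i]; print(np.linalg.norm(v),np.degrees(np.arctan2(v[1],v[0])))
```

```text
((276.01409912109375, 191.67678833007812), (73.04664611816406, 23.24495506286621), 88.80650329589844) [[263.6334  155.40347]
 [286.87332 154.91931]
 [288.3948  227.9501 ]
 [265.15488 228.43427]]
[[ 0.55584289 -0.26785758  0.071     ]
 [ 0.55062824 -0.28832113  0.071     ]
 [ 0.48325638 -0.27145233  0.071     ]
 [ 0.48874657 -0.24979485  0.071     ]] [ 0.51961852 -0.26935647  0.071     ]
0.021117520103752212 -104.29621802985679
0.06945159517794677 165.94307477736325
0.02234252242272977 75.77510839037694
0.06948509325062924 -15.067158470355757
```

View pics/w6c.png

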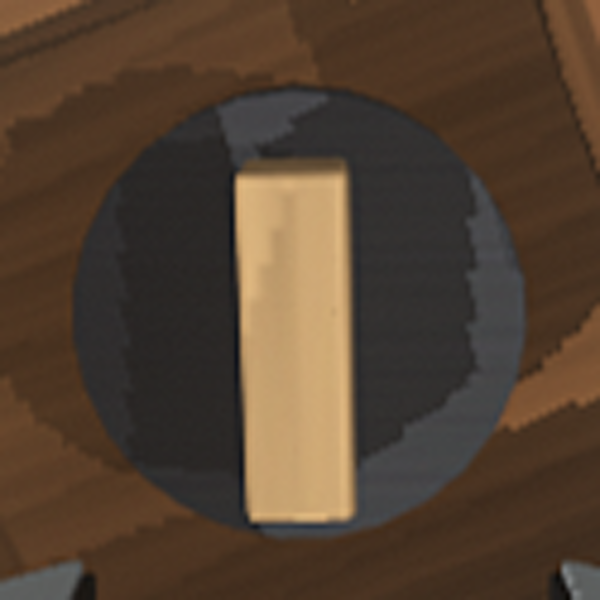

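```bash
python3 -c "
from h import *
to(.5195,-.2685,.045,-104.5)"
```

```text
t 5.45 pos [ 0.5075 -0.2707  0.1933] yaw -105.55 tilt 0.28 | slide [-0.0052 -0.0117  0.1483] rot [ 0.0048  0.0012 -0.0183] (1.1 deg)| F [ 0.1 -0.   0.5] q7 -81.4 w 0.0547
```

```bash
python3 -m inch '[{"slide":[-0.005,-0.012,0.01],"rotation":[0.005,0.001,-0.018]},{"slide":[0,0,0.015],"rotation":[0,0,0]},{"slide":[0,0,0.015],"rotation":[0,0,0]},{"slide":[0,0,0.015],"rotation":[0,0,0]},{"slide":[0,0,0.01],"rotation":[0,0,0]},{"slide":[0,0,0.005],"rotation":[0,0,0]},{"slide":[0,0,0],"rotation":[0,0,0]},{"slide":[0,0,0],"rotation":[0,0,0]}]'; python3 -c "
from h import *
to(.5195,-.2685,.045,-104.5)"
```

```text
t: 6.25
ee_pos: [0.5257, -0.2655, 0.1172]
eef_rot: [[-0.238, -0.971, 0.002], [-0.971, 0.238, 0.001], [-0.002, -0.002, -1.0]]
ft_force: [0.5, 0.0, -0.1]
gripper_width: 0.0553
t 6.25 pos [ 0.5257 -0.2655  0.1172] yaw -103.76 tilt 0.14 | slide [0.0045 0.0054 0.0722] rot [-0.0016  0.0018  0.0129] (0.8 deg)| F [ 0.5  0.  -0.1] q7 -81.2 w 0.0553
```

```bash
python3 -m inch '[{"slide":[0.004,0.005,0],"rotation":[-0.002,0.002,0.012]},{"slide":[0,0,0],"rotation":[0,0,0]},{"slide":[0,0,0.012],"rotation":[0,0,0]},{"slide":[0,0,0.012],"rotation":[0,0,0]},{"slide":[0,0,0.012],"rotation":[0,0,0]},{"slide":[0,0,0.008],"rotation":[0,0,0]},{"slide":[0,0,0],"rotation":[0,0,0]},{"slide":[0,0,0],"rotation":[0,0,0]}]'; python3 -c "
from h import *
to(.5195,-.2685,.045,-104.5)"
```

```text
t: 7.05
ee_pos: [0.5196, -0.2688, 0.0699]
eef_rot: [[-0.251, -0.968, 0.0], [-0.968, 0.251, -0.001], [0.001, -0.0, -1.0]]
ft_force: [-0.9, -1.1, 0.1]
gripper_width: 0.0546
t 7.05 pos [ 0.5196 -0.2688  0.0699] yaw -104.52 tilt 0.04 | slide [-0.0002  0.0002  0.0249] rot [-0.0004 -0.0006 -0.0003] (0.0 deg)| F [-0.9 -1.1  0.1] q7 -81.8 w 0.0546
```

Well aligned. Descend, then close.

```bash
python3 -m inch '[{"slide":[0,0,0.006],"rotation":[0,0,0]},{"slide":[0,0,0.008],"rotation":[0,0,0]},{"slide":[0,0,0.006],"rotation":[0,0,0]},{"slide":[0,0,0.003],"rotation":[0,0,0]},{"slide":[0,0,0],"rotation":[0,0,0]},{"slide":[0,0,0],"rotation":[0,0,0]},{"slide":[0,0,0],"rotation":[0,0,0]},{"slide":[0,0,0],"rotation":[0,0,0]}]'; python3 -c "
from h import *
to(.5195,-.2685,.045,-104.5)"
```

```text
t: 7.85
ee_pos: [0.5202, -0.269, 0.0457]
eef_rot: [[-0.251, -0.968, 0.002], [-0.968, 0.251, -0.001], [0.001, -0.002, -1.0]]
ft_force: [0.6, -0.4, 0.1]
gripper_width: 0.0552
t 7.85 pos [ 0.5202 -0.269   0.0457] yaw -104.51 tilt 0.12 | slide [-0.0003  0.0008  0.0007] rot [-0.0018 -0.0009 -0.0002] (0.1 deg)| F [ 0.6 -0.4  0.1] q7 -81.9 w 0.0552
```

```bash
python3 -m inch '[{"slide":[0,0,0],"rotation":[0,0,0]},{"slide":[0,0,0],"rotation":[0,0,0]},{"slide":[0,0,0],"rotation":[0,0,0]},{"slide":[0,0,0],"rotation":[0,0,0]},{"slide":[0,0,0],"rotation":[0,0,0]},{"slide":[0,0,0],"rotation":[0,0,0]},{"slide":[0,0,0],"rotation":[0,0,0]},{"slide":[0,0,-0.01],"rotation":[0,0,0]}]' 1 35; python3 -m inch '[{"slide":[0,0,-0.015],"rotation":[0,0,0]},{"slide":[0,0,-0.02],"rotation":[0,0,0]},{"slide":[0,0,-0.03],"rotation":[0,0,0]},{"slide":[0,0,-0.03],"rotation":[0,0,0]},{"slide":[0,0,-0.03],"rotation":[0,0,0]},{"slide":[0,0,-0.03],"rotation":[0,0,0]},{"slide":[0,0,-0.02],"rotation":[0,0,0]},{"slide":[0,0,-0.01],"rotation":[0,0,0]}]'; python3 -c "
from h import *
to(.5163,.1511,.225,-104.5);grab('wrist','w7');grab('side','s7')"
```

```text
t: 8.65
ee_pos: [0.5197, -0.2687, 0.0554]
eef_rot: [[-0.251, -0.968, 0.0], [-0.968, 0.251, -0.001], [0.001, -0.0, -1.0]]
ft_force: [-0.2, -0.5, -2.1]
gripper_width: 0.0215
t: 9.45
ee_pos: [0.5185, -0.268, 0.2571]
eef_rot: [[-0.25, -0.968, 0.004], [-0.968, 0.25, -0.002], [0.001, -0.004, -1.0]]
ft_force: [-0.3, 0.5, -2.7]
gripper_width: 0.0219
t 9.45 pos [ 0.5185 -0.268   0.2571] yaw -104.49 tilt 0.25 | slide [-0.4052  0.1072  0.0312] rot [-0.0041 -0.0012  0.0001] (0.2 deg)| F [-0.3  0.5 -2.7] q7 -81.0 w 0.0219
```

View pics/w7.png

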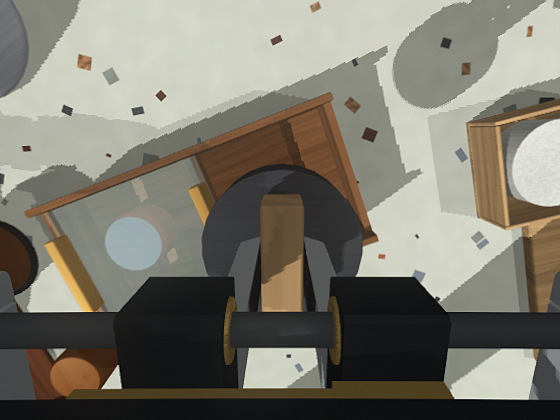

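View pics/s7.png

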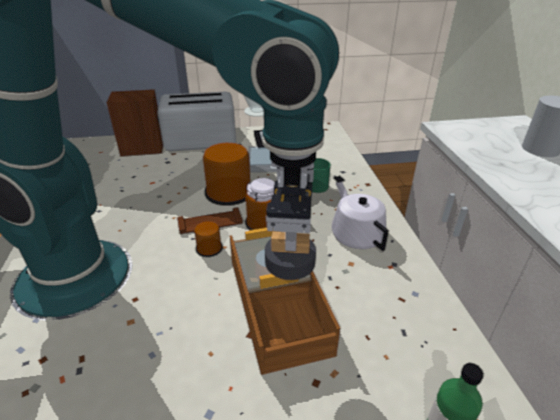

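Run:
```python
from h import *
t=cv2.imread("pics/top0.png"); s=cv2.imread("pics/side0.png")
crop(t,235,205,290,257,10,"n1"); crop(s,235,165,295,235,8,"n2")
```

```text
(no output)
```

View pics/n1.png

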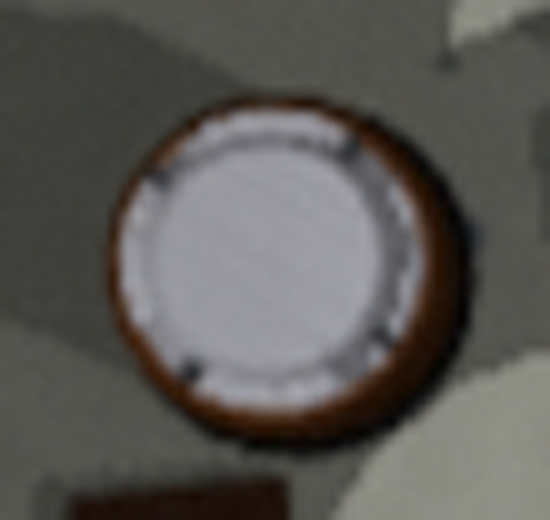

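View pics/n2.png

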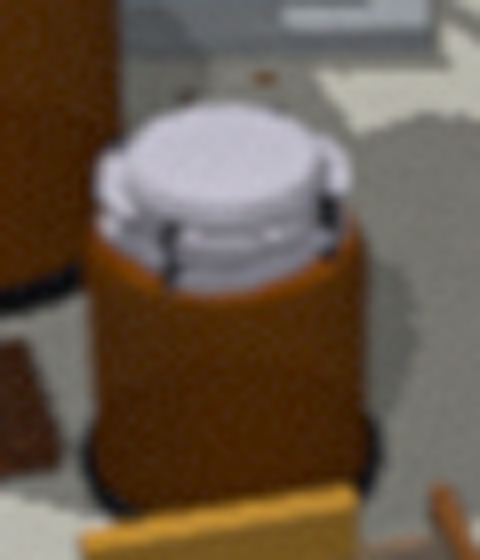

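```bash
python3 -c "
from h import *
to(.39,.15,.26,-90)"
```

```text
t 9.55 pos [ 0.5187 -0.2681  0.2561] yaw -104.50 tilt 0.25 | slide [-0.3725  0.2293 -0.0053] rot [-0.0041 -0.0017 -0.2531] (14.5 deg)| F [-0.3  0.2 -1.5] q7 -81.0 w 0.0219
```

```bash
python3 -c "
from h import *
import pickle
d,t=pickle.load(open('d6.pkl','rb'))
print(onz(t,261.5,231,.138))
s=cams.get_image('side'); print(onz(s,263.25,184.75,.138), onz(s,235+127/8,184.75,.138)-onz(s,235+325/8,184.75,.138))
"
python3 -m inch '[{"slide":[-0.02,0.012,0],"rotation":[0,0,0]},{"slide":[-0.035,0.022,0],"rotation":[0,0,0]},{"slide":[-0.042,0.026,0],"rotation":[0,0,0]},{"slide":[-0.042,0.026,0],"rotation":[0,0,0]},{"slide":[-0.042,0.026,0],"rotation":[0,0,0]},{"slide":[-0.042,0.026,0],"rotation":[0,0,0]},{"slide":[-0.035,0.02,0],"rotation":[0,0,0]},{"slide":[-0.02,0.01,0],"rotation":[0,0,0]}]'; python3 -c "
from h import *
to(.39,.15,.26,-75)"
```

```text
[0.51484714 0.14704149 0.138     ]
[0.51642358 0.14122608 0.138     ] [-0.06944705  0.01072976  0.        ]
t: 10.4
ee_pos: [0.4166, 0.0486, 0.2431]
eef_rot: [[-0.256, -0.967, -0.015], [-0.967, 0.256, -0.0], [0.004, 0.015, -1.0]]
ft_force: [1.1, -0.4, -1.5]
gripper_width: 0.022
t 10.40 pos [0.4166 0.0486 0.2431] yaw -104.81 tilt 0.88 | slide [-0.0911  0.0518 -0.0165] rot [ 1.550e-02 -1.000e-04 -5.204e-01] (29.8 deg)| F [ 1.1 -0.4 -1.5] q7 -115.8 w 0.0220
```

```bash
python3 -m inch '[{"slide":[-0.02,0.012,-0.01],"rotation":[0.015,0,0]},{"slide":[-0.03,0.02,-0.006],"rotation":[0,0,0]},{"slide":[-0.03,0.02,0],"rotation":[0,0,0]},{"slide":[-0.008,0,0],"rotation":[0,0,-0.13]},{"slide":[0,0,0],"rotation":[0,0,-0.13]},{"slide":[0,0,0],"rotation":[0,0,-0.13]},{"slide":[0,0,0],"rotation":[0,0,-0.13]},{"slide":[0,0,0],"rotation":[0,0,0]}]'; python3 -c "
from h import *
to(.39,.15,.26,-75)
d=grab('wrist','w8');import pickle; pickle.dump(d,open('d8.pkl','wb'))"
```

```text
t: 11.2
ee_pos: [0.3803, 0.1531, 0.2501]
eef_rot: [[0.282, -0.959, -0.016], [-0.959, -0.282, -0.007], [0.002, 0.017, -1.0]]
ft_force: [0.1, 0.1, -1.4]
gripper_width: 0.0219
t 11.20 pos [0.3803 0.1531 0.2501] yaw -73.62 tilt 1.00 | slide [ 0.0057 -0.0082 -0.01  ] rot [ 0.0174 -0.0022  0.024 ] (1.7 deg)| F [ 0.1  0.1 -1.4] q7 -99.5 w 0.0219
```

View pics/w8.png

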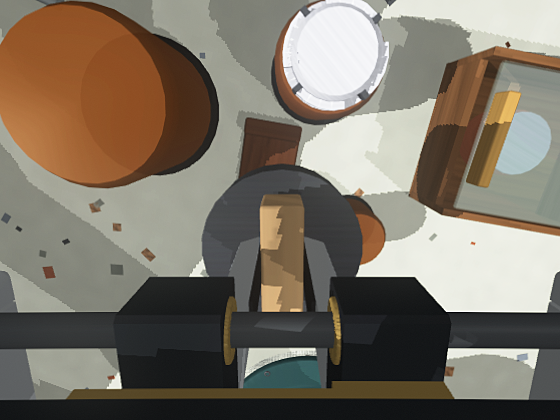

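Run:
```python
from h import *
import pickle
d=pickle.load(open('d8.pkl','rb')); crop(d['color'],265,0,405,130,5.5,"n3")
```

```text
(no output)
```

View pics/n3.png

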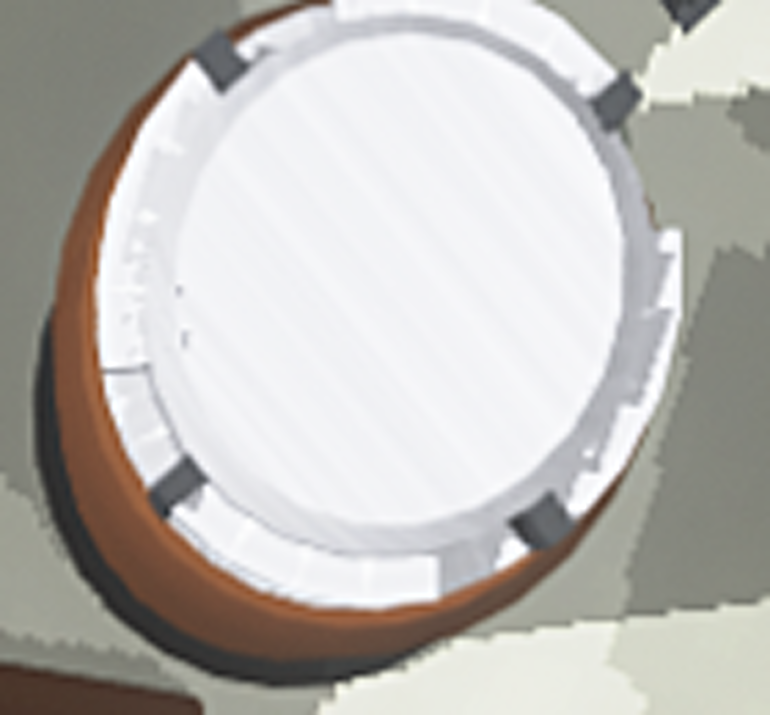

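Run:
```python
from h import *
import pickle
d=pickle.load(open('d8.pkl','rb'))
f=lambda u,v,z:onz(d,265+u/5.5,v/5.5,z)
P=np.array([f(*p,.138) for p in [(175,270),(625,255),(405,30),(395,525),(232,105),(575,100),(550,440),(230,440)]])
A=np.c_[2*P[:,:2],np.ones(len(P))]; s=np.linalg.lstsq(A,(P[:,:2]**2).sum(1),rcond=None)[0]; print(s[:2],np.sqrt(s[2]+s[:2]@s[:2]), np.linalg.norm(P[:,:2]-s[:2],axis=1))
S=np.array([f(*p,.132) for p in [(222,60),(615,100),(540,520),(180,485)]]); print(S,S.mean(0))
v=S-S.mean(0); print(np.degrees(np.arctan2(v[:,1],v[:,0])),np.linalg.norm(v[:,:2],axis=1))
G=np.array([f(*p,.129) for p in [(670,230),(440,575),(120,370)]]); v=G-S.mean(0); print("ridge start",np.degrees(np.arctan2(v[:,1],v[:,0])),np.linalg.norm(v[:,:2],axis=1))
```

```text
[0.51661611 0.14515004] 0.03311884796801451 [0.03285856 0.03316272 0.03231444 0.03398578 0.03382692 0.03369872
 0.03236025 0.03269721]
[[0.5383125  0.17873039 0.132     ]
 [0.54954675 0.12200896 0.132     ]
 [0.49203671 0.11241695 0.132     ]
 [0.48117827 0.16746003 0.132     ]] [0.51526856 0.14515408 0.132     ]
[  55.53758608  -34.02777817 -125.36135094  146.80248215] [0.04072335 0.0413605  0.04014273 0.04073945]
ridge start [ -60.59433251 -148.9307237   119.7732783 ] [0.0434208  0.04080351 0.04143118]
```

```bash
python3 -c "
from h import *
to(.5157,.1453,.2,-73.6)"
```

```text
t 11.25 pos [0.3803 0.153  0.2501] yaw -73.91 tilt 1.01 | slide [ 0.0449 -0.1288  0.048 ] rot [ 0.0175 -0.0021 -0.0054] (1.1 deg)| F [ 0.6 -0.4 -1.6] q7 -99.8 w 0.0214
```

```bash
python3 -m inch '[{"slide":[0.005,-0.015,0],"rotation":[0.0175,-0.002,-0.005]},{"slide":[0.007,-0.02,0],"rotation":[0,0,0]},{"slide":[0.007,-0.02,0],"rotation":[0,0,0]},{"slide":[0.007,-0.02,0],"rotation":[0,0,0]},{"slide":[0.007,-0.02,0],"rotation":[0,0,0]},{"slide":[0.005,-0.015,0],"rotation":[0,0,0]},{"slide":[0.003,-0.008,0],"rotation":[0,0,0]},{"slide":[0,0,0],"rotation":[0,0,0]}]'; python3 -c "
from h import *
to(.5157,.1453,.2,-73.6)"
```

```text
t: 12.05
ee_pos: [0.5145, 0.1424, 0.2458]
eef_rot: [[0.255, -0.967, 0.002], [-0.967, -0.255, 0.0], [0.0, -0.002, -1.0]]
ft_force: [-0.0, -0.3, -0.8]
gripper_width: 0.0219
t 12.05 pos [0.5145 0.1424 0.2458] yaw -75.25 tilt 0.12 | slide [-0.0025 -0.0018  0.0459] rot [-0.0021 -0.0001 -0.0288] (1.7 deg)| F [-0.  -0.3 -0.8] q7 -99.0 w 0.0219
```

```bash
python3 -m inch '[{"slide":[-0.0025,-0.0018,0],"rotation":[-0.002,0,0]},{"slide":[0,0,0],"rotation":[0,0,0]},{"slide":[0,0,0.012],"rotation":[0,0,0]},{"slide":[0,0,0.012],"rotation":[0,0,0]},{"slide":[0,0,0.012],"rotation":[0,0,0]},{"slide":[0,0,0.008],"rotation":[0,0,0]},{"slide":[0,0,0],"rotation":[0,0,0]},{"slide":[0,0,0],"rotation":[0,0,0]}]'; python3 -c "
from h import *
to(.5157,.1453,.17,-75); s=grab('side','s9');crop(s['color'],180,100,340,250,5,'s9c');grab('wrist','w9')"
```

```text
t: 12.85
ee_pos: [0.5132, 0.1457, 0.1969]
eef_rot: [[0.254, -0.967, -0.001], [-0.967, -0.254, -0.001], [0.0, 0.001, -1.0]]
ft_force: [-0.4, 0.0, -1.3]
gripper_width: 0.0216
t 12.85 pos [0.5132 0.1457 0.1969] yaw -75.30 tilt 0.09 | slide [ 0.001  -0.0024  0.0269] rot [ 0.0015 -0.0003 -0.0052] (0.3 deg)| F [-0.4  0.  -1.3] q7 -100.7 w 0.0216
```

View pics/s9c.png

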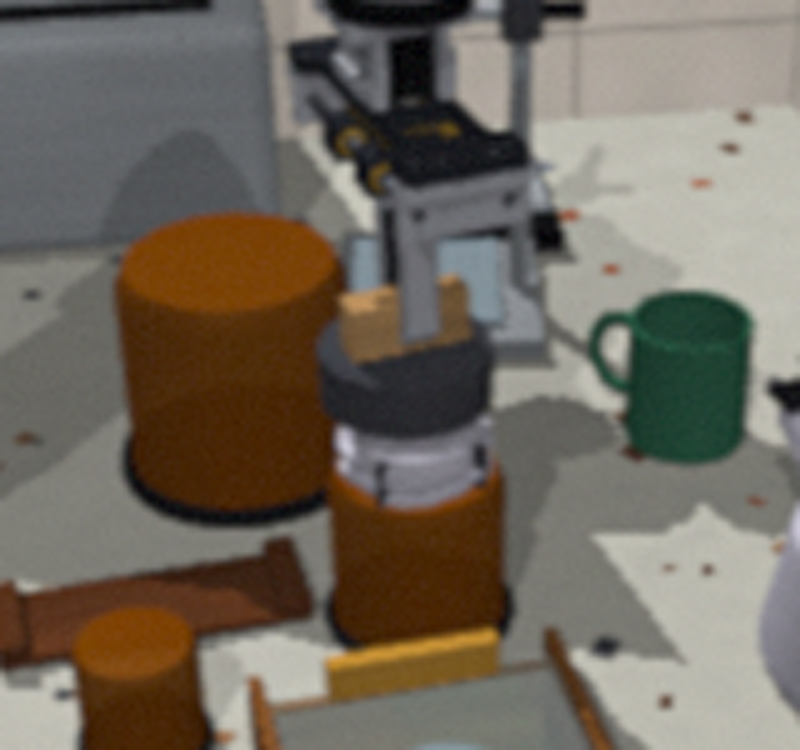

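View pics/w9.png

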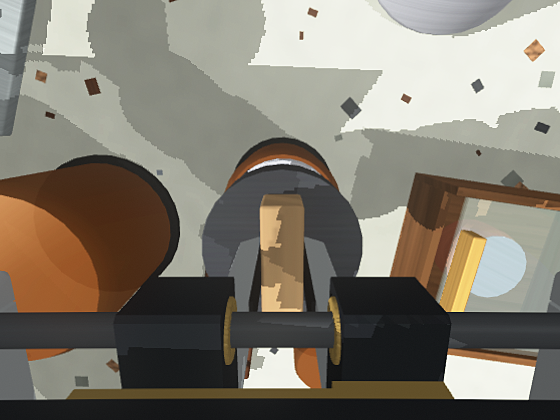

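Run:
```python
from h import *
d=cams.get_image('side'); p=observe()['ee_pos']
def edges(c,r,z):
    P=[proj(d,[c[0]+r*np.cos(a),c[1]+r*np.sin(a),z]) for a in np.linspace(0,6.283,200)]
    u=np.array(P)[:,0]; return ((u.min()-180)*5,(u.max()-180)*5)
print("lid pred",edges(p[:2],.049,p[2]-.0397+.01),edges(p[:2],.049,p[2]-.0067),"body pred",edges((.5157,.1453),.052,.09),edges((.5157,.1453),.052,.05))
```

```text
lid pred (np.float64(321.4298798105702), np.float64(496.31137854176075)) (np.float64(319.50103904903233), np.float64(496.45070833778675)) body pred (np.float64(326.3449539789541), np.float64(504.8879265983945)) (np.float64(329.37857711790116), np.float64(504.4978931425277))
```

```bash
python3 -m inch '[{"slide":[0.001,-0.0025,0],"rotation":[0.0015,0,0]},{"slide":[0,0,0],"rotation":[0,0,0]},{"slide":[0,0,0.006],"rotation":[0,0,0]},{"slide":[0,0,0.008],"rotation":[0,0,0]},{"slide":[0,0,0.006],"rotation":[0,0,0]},{"slide":[0,0,0.004],"rotation":[0,0,0]},{"slide":[0,0,0],"rotation":[0,0,0]},{"slide":[0,0,0],"rotation":[0,0,0]}]'; python3 -c "
from h import *
to(.5157,.1453,.1687,-75)"
```

```text
t: 13.8
ee_pos: [0.5167, 0.1453, 0.1716]
eef_rot: [[0.253, -0.967, 0.002], [-0.967, -0.253, -0.0], [0.0, -0.002, -1.0]]
ft_force: [0.5, 0.5, -2.8]
gripper_width: 0.0219
t 13.80 pos [0.5167 0.1453 0.1716] yaw -75.32 tilt 0.10 | slide [-0.0002  0.0009  0.0029] rot [-0.0017 -0.0005 -0.0055] (0.3 deg)| F [ 0.5  0.5 -2.8] q7 -101.3 w 0.0219
```

```bash
python3 -m inch '[{"slide":[0,0,0.002],"rotation":[0,0,0]},{"slide":[0,0,0.002],"rotation":[0,0,0]},{"slide":[0,0,0.002],"rotation":[0,0,0]},{"slide":[0,0,0],"rotation":[0,0,0]},{"slide":[0,0,0],"rotation":[0,0,0]},{"slide":[0,0,0],"rotation":[0,0,0]},{"slide":[0,0,0],"rotation":[0,0,0]},{"slide":[0,0,0],"rotation":[0,0,0]}]'; python3 -c "
from h import *
to(.5157,.1453,.1687,-75)"
```

```text
t: 14.6
ee_pos: [0.5177, 0.1456, 0.1696]
eef_rot: [[0.253, -0.967, 0.006], [-0.967, -0.253, -0.0], [0.002, -0.005, -1.0]]
ft_force: [-0.2, -0.4, -1.3]
gripper_width: 0.0219
t 14.60 pos [0.5177 0.1456 0.1696] yaw -75.32 tilt 0.32 | slide [-0.0002  0.002   0.0009] rot [-0.0053 -0.0019 -0.0057] (0.5 deg)| F [-0.2 -0.4 -1.3] q7 -101.5 w 0.0219
```

```bash
python3 -m inch '[{"slide":[0,0.002,0.002],"rotation":[-0.0053,-0.002,0]},{"slide":[0,0,0.002],"rotation":[0,0,0]},{"slide":[0,0,0.002],"rotation":[0,0,0]},{"slide":[0,0,0],"rotation":[0,0,0]},{"slide":[0,0,0],"rotation":[0,0,0]},{"slide":[0,0,0],"rotation":[0,0,0]},{"slide":[0,0,0],"rotation":[0,0,0]},{"slide":[0,0,0],"rotation":[0,0,0]}]'; python3 -c "
from h import *
to(.5157,.1453,.1687,-75)"
```

```text
t: 15.4
ee_pos: [0.5178, 0.1457, 0.169]
eef_rot: [[0.253, -0.967, 0.005], [-0.967, -0.253, 0.001], [0.001, -0.005, -1.0]]
ft_force: [-1.6, -1.2, 3.1]
gripper_width: 0.0216
t 15.40 pos [0.5178 0.1457 0.169 ] yaw -75.35 tilt 0.30 | slide [-0.0002  0.0021  0.0003] rot [-0.0051 -0.0008 -0.006 ] (0.5 deg)| F [-1.6 -1.2  3.1] q7 -101.5 w 0.0216
```

```bash
python3 -m inch '[{"slide":[0,0,0],"rotation":[0,0,0]},{"slide":[0,0,0],"rotation":[0,0,0]},{"slide":[0,0,0],"rotation":[0,0,0]},{"slide":[0,0,0],"rotation":[0,0,0]},{"slide":[0,0,-0.001],"rotation":[0,0,0]},{"slide":[0,0,0],"rotation":[0,0,0]},{"slide":[0,0,0],"rotation":[0,0,0]},{"slide":[0,0,0],"rotation":[0,0,0]}]' 0.44; python3 -c "
from h import *
to(.5160,.1453,.1687,-75);s=grab('side','s10');crop(s['color'],180,100,340,250,5,'s10c');grab('wrist','w10')"
```

```text
t: 16.2
ee_pos: [0.5179, 0.1458, 0.17]
eef_rot: [[0.253, -0.967, 0.005], [-0.967, -0.253, 0.001], [0.001, -0.005, -1.0]]
ft_force: [0.9, 0.5, -0.4]
gripper_width: 0.0266
t 16.20 pos [0.5179 0.1458 0.17  ] yaw -75.35 tilt 0.30 | slide [-0.0001  0.002   0.0012] rot [-0.0053 -0.0006 -0.0061] (0.5 deg)| F [ 0.9  0.5 -0.4] q7 -101.4 w 0.0266
```

View pics/s10c.png

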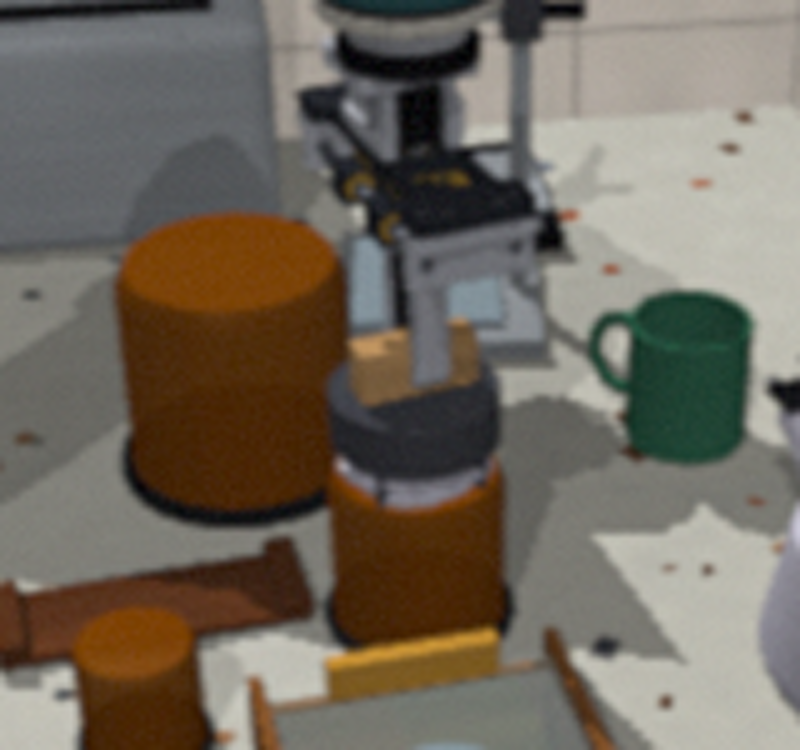

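View pics/w10.png

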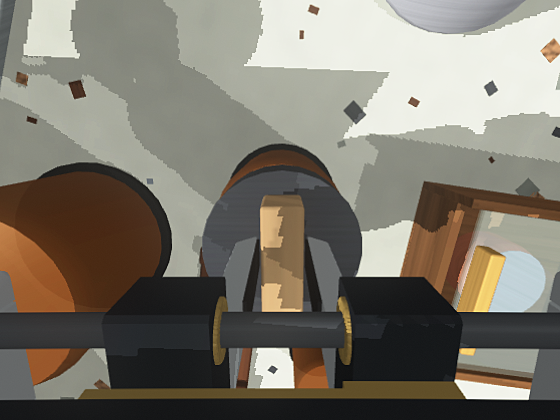

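```bash
python3 -m inch '[{"slide":[0,0.001,0],"rotation":[-0.005,0,-0.06]},{"slide":[0,0,0],"rotation":[0,0,-0.08]},{"slide":[0,0,0],"rotation":[0,0,-0.08]},{"slide":[0,0,0],"rotation":[0,0,-0.08]},{"slide":[0,0,0],"rotation":[0,0,-0.08]},{"slide":[0,0,0],"rotation":[0,0,-0.08]},{"slide":[0,0,0],"rotation":[0,0,-0.06]},{"slide":[0,0,0],"rotation":[0,0,0]}]' 0.48 10; python3 -c "
from h import *
to(.5165,.1453,.1687,-75);s=grab('side','s11');crop(s['color'],180,100,340,250,5,'s11c');grab('wrist','w11')"
```

```text
t: 17.1
ee_pos: [0.5168, 0.1454, 0.1698]
eef_rot: [[0.715, -0.699, 0.0], [-0.699, -0.715, -0.001], [0.001, 0.001, -1.0]]
ft_force: [-0.5, -0.5, 0.4]
gripper_width: 0.0243
t 17.10 pos [0.5168 0.1454 0.1698] yaw -44.38 tilt 0.05 | slide [-0.0002  0.0003  0.0011] rot [ 4.000e-04 -8.000e-04  5.345e-01] (30.6 deg)| F [-0.5 -0.5  0.4] q7 -72.4 w 0.0243
```

View pics/s11c.png

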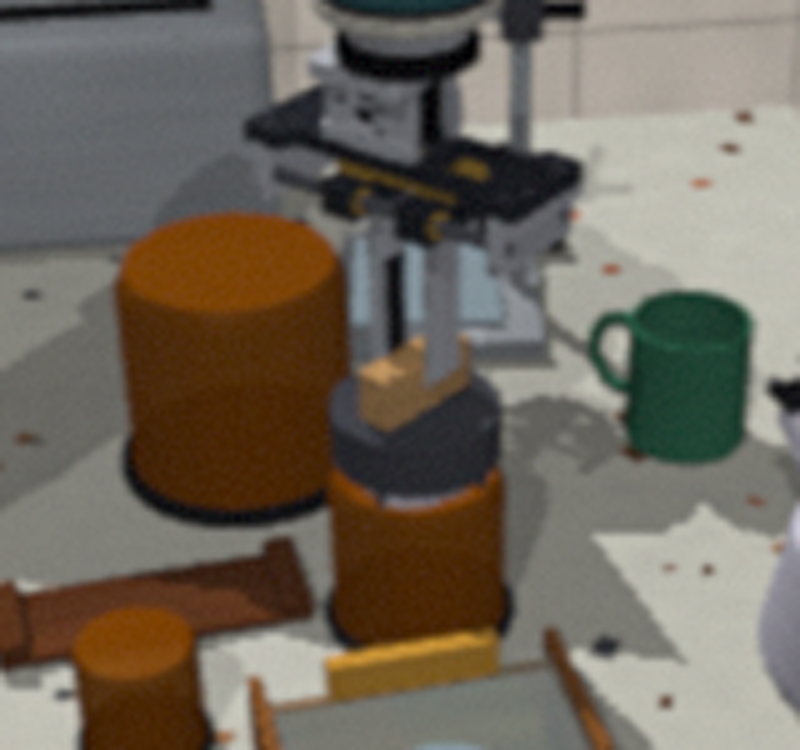

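View pics/w11.png

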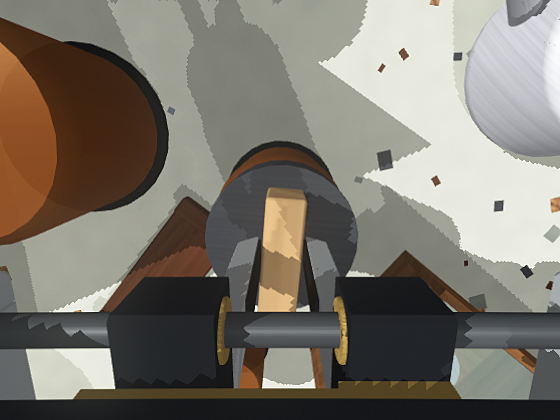

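```bash
python3 -m inch '[{"slide":[0,0,0.004],"rotation":[0,0,0]},{"slide":[0,0,0.005],"rotation":[0,0,0]},{"slide":[0,0,0.003],"rotation":[0,0,0]},{"slide":[0,0,0],"rotation":[0,0,0]},{"slide":[0,0,0],"rotation":[0,0,0.06]},{"slide":[0,0,0],"rotation":[0,0,0.08]},{"slide":[0,0,0],"rotation":[0,0,0.08]},{"slide":[0,0,0],"rotation":[0,0,0.08]}]'; python3 -c "
from h import *
to(.5165,.1453,.158,-75)
print(observe()['wrist_torque'])"
```

```text
t: 18.0
ee_pos: [0.5166, 0.1455, 0.1562]
eef_rot: [[0.461, -0.887, -0.001], [-0.887, -0.461, -0.001], [0.001, 0.001, -1.0]]
ft_force: [0.4, 0.4, 0.6]
gripper_width: 0.0244
t 18.00 pos [0.5166 0.1455 0.1562] yaw -62.54 tilt 0.07 | slide [ 0.0001  0.0002 -0.0018] rot [ 0.0011 -0.0007  0.2175] (12.5 deg)| F [0.4 0.4 0.6] q7 -89.8 w 0.0244
[-0.054685    0.02538938  0.04180181]
```

```bash
python3 -m inch '[{"slide":[0,0,0],"rotation":[0,0,0.09]},{"slide":[0,0,0],"rotation":[0,0,0.1]},{"slide":[0,0,0],"rotation":[0,0,0.1]},{"slide":[0,0,0],"rotation":[0,0,0.1]},{"slide":[0,0,0],"rotation":[0,0,0.1]},{"slide":[0,0,0],"rotation":[0,0,0.1]},{"slide":[0,0,0],"rotation":[0,0,0.08]},{"slide":[0,0,0],"rotation":[0,0,0]}]'; python3 -c "
from h import *
to(.5165,.1453,.158,-115)
print(observe()['wrist_torque']);s=grab('side','s12');crop(s['color'],180,100,340,250,5,'s12c');grab('wrist','w12')"
```

```text
t: 18.8
ee_pos: [0.5163, 0.1457, 0.1557]
eef_rot: [[-0.221, -0.975, -0.002], [-0.975, 0.221, -0.001], [0.002, 0.001, -1.0]]
ft_force: [0.0, -0.4, 0.3]
gripper_width: 0.0243
t 18.80 pos [0.5163 0.1457 0.1557] yaw -102.74 tilt 0.11 | slide [ 0.0004 -0.0003 -0.0023] rot [ 0.0011 -0.0017  0.214 ] (12.3 deg)| F [ 0.  -0.4  0.3] q7 -127.4 w 0.0243
[0.05646184 0.07437074 0.01158544]
```

View pics/s12c.png

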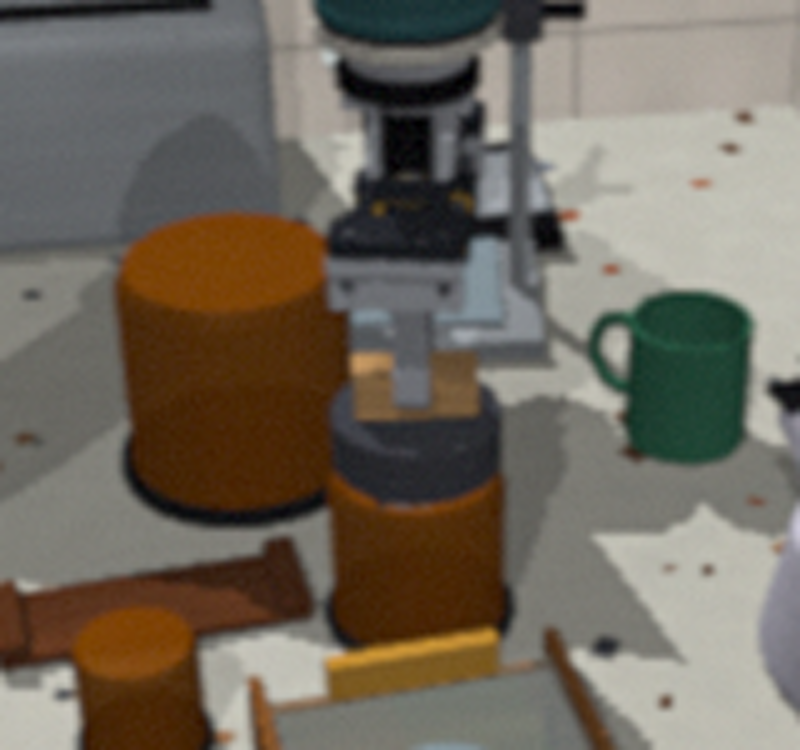

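View pics/w12.png

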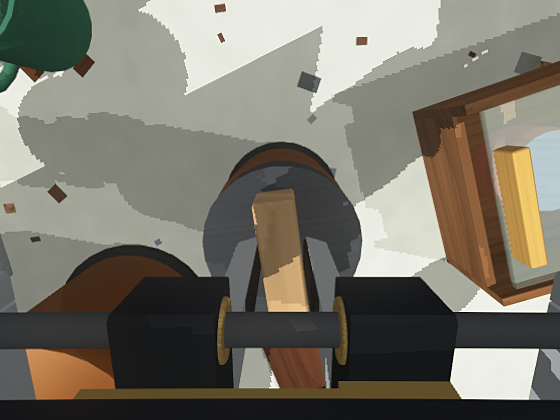

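```bash
python3 -m inch '[{"slide":[0,0,0],"rotation":[0,0,0.06]},{"slide":[0,0,0],"rotation":[0,0,0.06]},{"slide":[0,0,0],"rotation":[0,0,0.05]},{"slide":[0,0,0],"rotation":[0,0,0.05]},{"slide":[0,0,0],"rotation":[0,0,0.04]},{"slide":[0,0,0],"rotation":[0,0,0.04]},{"slide":[0,0,0],"rotation":[0,0,0.03]},{"slide":[0,0,0],"rotation":[0,0,0.02]}]'; python3 -c "
from h import *
to(.5165,.1453,.158,-115)
print(observe()['wrist_torque']);s=grab('side','s13');crop(s['color'],180,100,340,250,5,'s13c');grab('wrist','w13')"
```

```text
t: 19.7
ee_pos: [0.5161, 0.1458, 0.1556]
eef_rot: [[-0.534, -0.846, -0.002], [-0.846, 0.534, -0.001], [0.002, 0.002, -1.0]]
ft_force: [-3.0, 1.1, 1.0]
gripper_width: 0.0243
t 19.70 pos [0.5161 0.1458 0.1556] yaw -122.25 tilt 0.14 | slide [ 0.0002 -0.0006 -0.0024] rot [ 0.0016 -0.0018 -0.1265] (7.3 deg)| F [-3.   1.1  1. ] q7 -145.6 w 0.0243
[0.34750248 0.63371817 0.1751249 ]
```

View pics/w13.png

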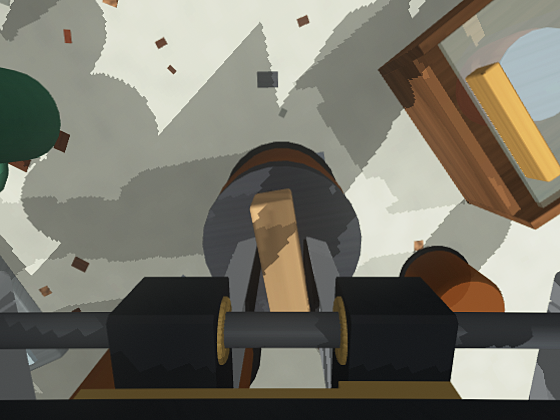

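```bash
python3 -m inch '[{"slide":[0,0,0],"rotation":[0,0,0.03]},{"slide":[0,0,0],"rotation":[0,0,0.03]},{"slide":[0,0,0],"rotation":[0,0,0.03]},{"slide":[0,0,0],"rotation":[0,0,0.03]},{"slide":[0,0,0],"rotation":[0,0,0.03]},{"slide":[0,0,0],"rotation":[0,0,0.03]},{"slide":[0,0,0],"rotation":[0,0,0.03]},{"slide":[0,0,0],"rotation":[0,0,0.03]}]'; python3 -c "
from h import *
to(.5165,.1453,.158,-115)
print(observe()['wrist_torque']);s=grab('side','s14');crop(s['color'],180,100,340,250,5,'s14c');grab('wrist','w14')"
```

```text
t: 20.6
ee_pos: [0.5172, 0.1455, 0.1557]
eef_rot: [[-0.73, -0.683, 0.0], [-0.683, 0.73, -0.001], [0.001, -0.001, -1.0]]
ft_force: [-0.3, 0.1, 0.0]
gripper_width: 0.0295
t 20.60 pos [0.5172 0.1455 0.1557] yaw -136.91 tilt 0.07 | slide [ 0.0007  0.0003 -0.0023] rot [-0.0007 -0.0009 -0.3824] (21.9 deg)| F [-0.3  0.1  0. ] q7 -159.0 w 0.0295
[0.2101308  0.11526804 0.54640504]
```

View pics/w14.png

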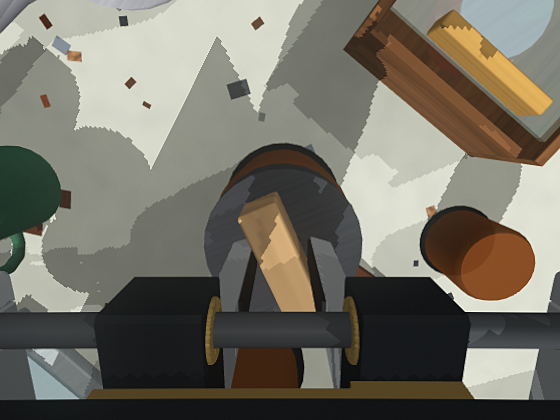

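View pics/s14c.png

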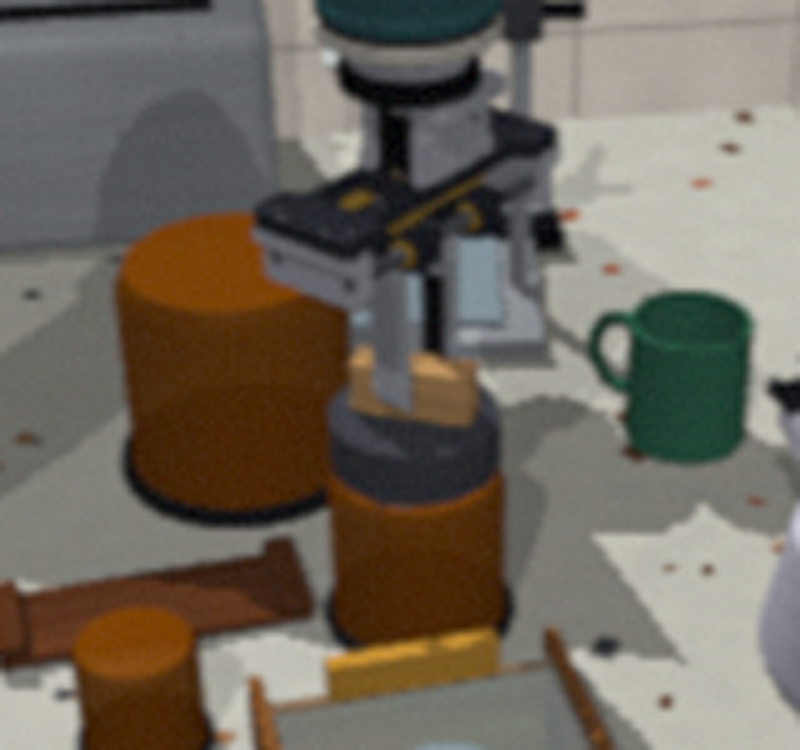

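```bash
python3 -m inch '[{"slide":[0,0,0],"rotation":[0,0,-0.1]},{"slide":[0,0,0],"rotation":[0,0,-0.12]},{"slide":[0,0,0],"rotation":[0,0,-0.1]},{"slide":[0,0,0],"rotation":[0,0,-0.06]},{"slide":[0,0,0],"rotation":[0,0,0]},{"slide":[0,0,0],"rotation":[0,0,0]},{"slide":[0,0,0],"rotation":[0,0,0]},{"slide":[0,0,0],"rotation":[0,0,0]}]' 0.4 10; python3 -c "
from h import *
to(.5165,.1453,.158,-114.4)
print(observe()['wrist_torque']);grab('wrist','w15')"
```

```text
t: 21.5
ee_pos: [0.5172, 0.1449, 0.1556]
eef_rot: [[-0.417, -0.909, -0.0], [-0.909, 0.417, -0.002], [0.002, -0.001, -1.0]]
ft_force: [0.4, -0.3, -0.8]
gripper_width: 0.028
t 21.50 pos [0.5172 0.1449 0.1556] yaw -114.63 tilt 0.11 | slide [-0.      0.0008 -0.0024] rot [-0.0006 -0.0017 -0.004 ] (0.3 deg)| F [ 0.4 -0.3 -0.8] q7 -138.1 w 0.0280
[ 0.06348189  0.01447386 -0.03334334]
```

View pics/w15.png

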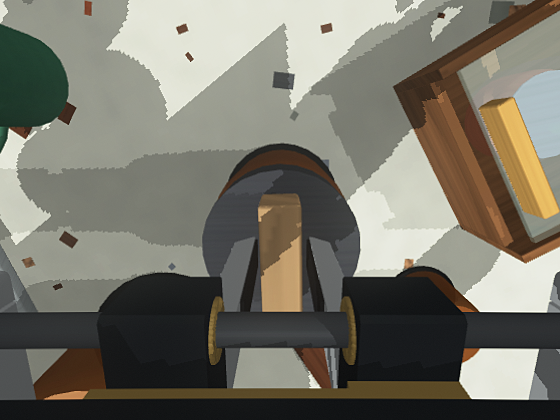

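```bash
python3 -m inch '[{"slide":[0,0.0008,0],"rotation":[0,0,0]},{"slide":[0,0,0],"rotation":[0,0,0]},{"slide":[0,0,0],"rotation":[0,0,0]},{"slide":[0,0,0],"rotation":[0,0,0]},{"slide":[0,0,0],"rotation":[0,0,0.02]},{"slide":[0,0,0],"rotation":[0,0,0.02]},{"slide":[0,0,0],"rotation":[0,0,0.03]},{"slide":[0,0,0],"rotation":[0,0,0.03]}]' 1 25; python3 -c "
from h import *
to(.5165,.1453,.158,-114.4)
print(observe()['wrist_torque'])"
```

```text
t: 22.35
ee_pos: [0.5162, 0.1459, 0.1556]
eef_rot: [[-0.511, -0.86, -0.0], [-0.86, 0.511, -0.002], [0.002, -0.001, -1.0]]
ft_force: [3.5, -0.5, 0.7]
gripper_width: 0.0229
t 22.35 pos [0.5162 0.1459 0.1556] yaw -120.71 tilt 0.10 | slide [ 0.0004 -0.0006 -0.0024] rot [-0.0007 -0.0017 -0.1102] (6.3 deg)| F [ 3.5 -0.5  0.7] q7 -143.9 w 0.0229
[-0.20257292 -0.74570238  0.78297374]
```

```bash
python3 -m inch '[{"slide":[0,0,0],"rotation":[0,0,0]},{"slide":[0,0,0],"rotation":[0,0,0]},{"slide":[0,0,0],"rotation":[0,0,0]},{"slide":[0,0,0],"rotation":[0,0,0]},{"slide":[0,0,-0.01],"rotation":[0,0,0]},{"slide":[0,0,-0.02],"rotation":[0,0,0]},{"slide":[0,0,-0.03],"rotation":[0,0,0]},{"slide":[0,0,-0.03],"rotation":[0,0,0]}]' -0.1; python3 -c "
from h import *
to(.40,.06,.3,-100)"
```

```text
t: 23.15
ee_pos: [0.5143, 0.1451, 0.2468]
eef_rot: [[-0.513, -0.858, -0.007], [-0.858, 0.513, -0.003], [0.006, 0.004, -1.0]]
ft_force: [0.7, 0.2, -1.4]
gripper_width: 0.0517
t 23.15 pos [0.5143 0.1451 0.2468] yaw -120.88 tilt 0.44 | slide [ 0.1321  0.0546 -0.0521] rot [ 0.0053 -0.0056 -0.3644] (20.9 deg)| F [ 0.7  0.2 -1.4] q7 -142.7 w 0.0517
```

```bash
python3 -m inch '[{"slide":[0.01,0.005,-0.02],"rotation":[0,0,-0.05]},{"slide":[0.02,0.01,-0.02],"rotation":[0,0,-0.05]},{"slide":[0.03,0.015,-0.01],"rotation":[0,0,-0.05]},{"slide":[0.03,0.015,0],"rotation":[0,0,0]},{"slide":[0.03,0.015,0],"rotation":[0,0,0]},{"slide":[0.01,0.005,0],"rotation":[0,0,0]},{"slide":[0,0,0],"rotation":[0,0,0]},{"slide":[0,0,0],"rotation":[0,0,0]}]'; python3 -c "
from h import *
import pickle
to(.40,.06,.3,-100)
s=grab('side','s16');crop(s['color'],180,100,340,250,5,'s16c');d=grab('wrist','w16');t=grab('top','t16')
pickle.dump((d,s,t),open('d16.pkl','wb'))"
```

```text
t: 23.95
ee_pos: [0.4, 0.0522, 0.3092]
eef_rot: [[-0.372, -0.928, 0.005], [-0.928, 0.372, -0.0], [-0.002, -0.005, -1.0]]
ft_force: [-0.1, -0.0, 0.4]
gripper_width: 0.0514
t 23.95 pos [0.4    0.0522 0.3092] yaw -111.84 tilt 0.31 | slide [-0.0073  0.003   0.0092] rot [-0.0052  0.0014 -0.2067] (11.8 deg)| F [-0.1 -0.   0.4] q7 -122.7 w 0.0514
```

View pics/s16c.png

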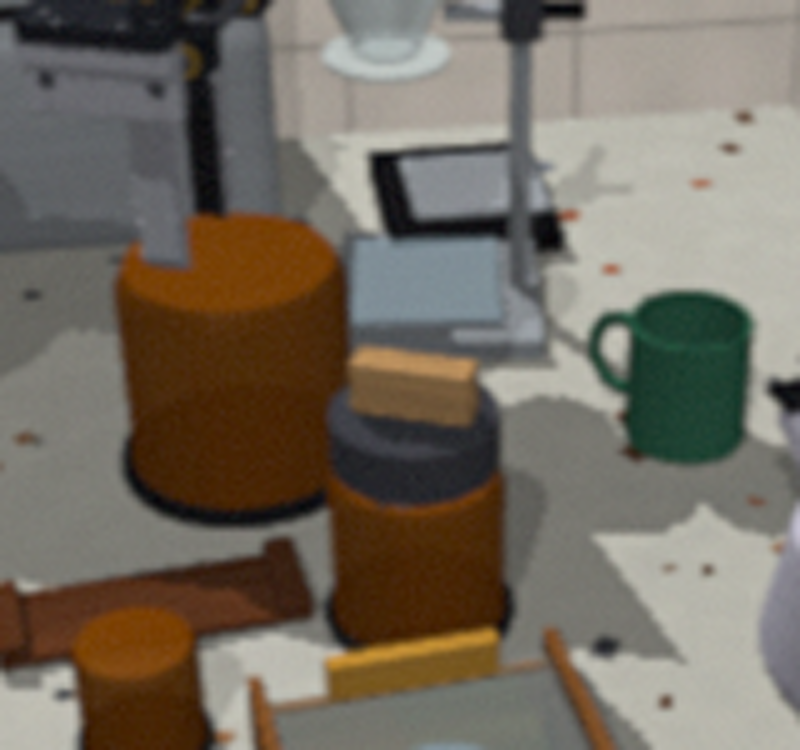

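View pics/w16.png

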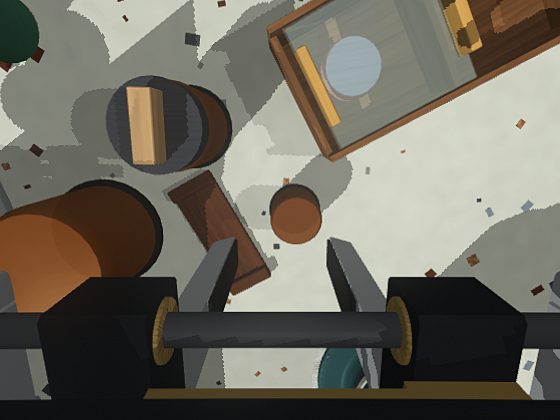

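View pics/t16.png

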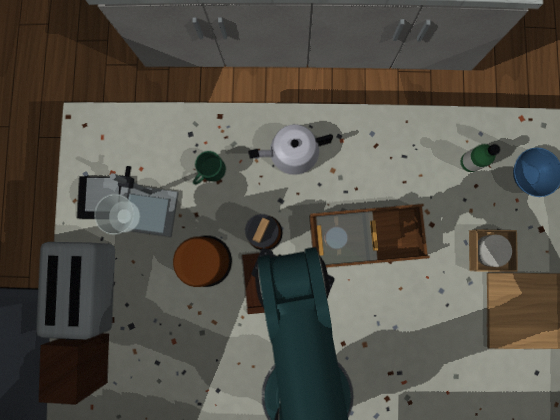

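Run:
```python
from h import *
import pickle
d,s,t=pickle.load(open('d16.pkl','rb'))
crop(d['color'],100,70,240,180,5.5,"w16c"); crop(s['color'],243,163,283,203,15,"s16d")
```

```text
(no output)
```

View pics/w16c.png

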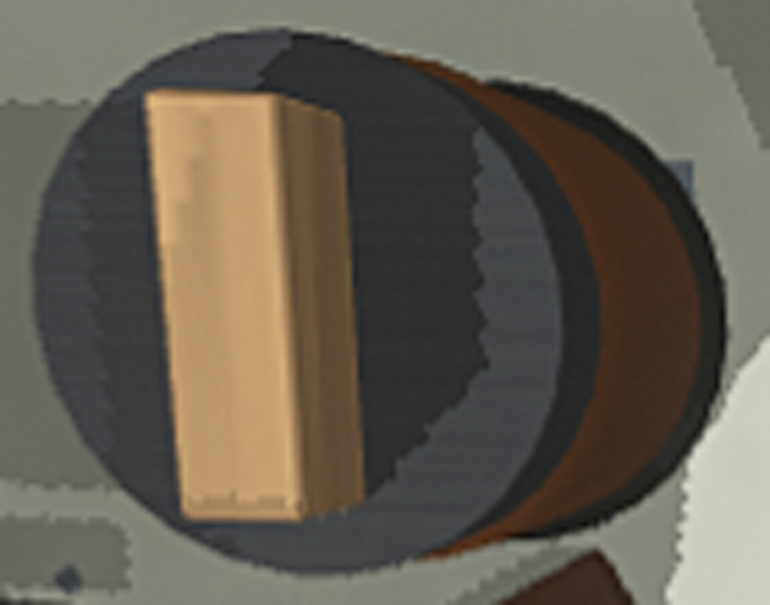

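View pics/s16d.png

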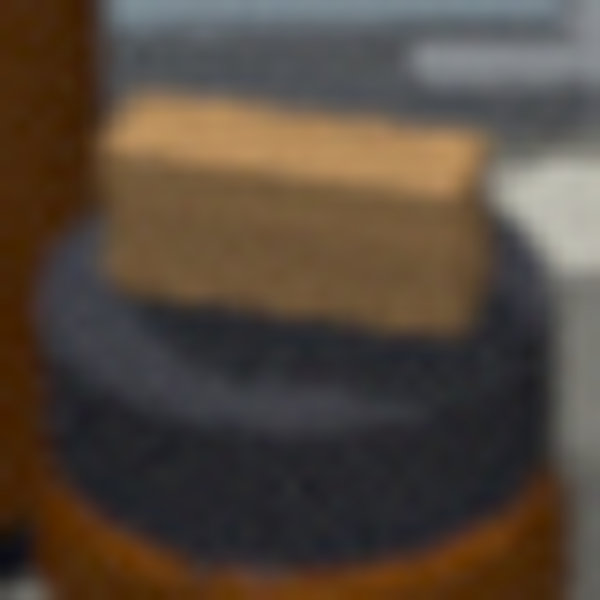

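Run:
```python
from h import *
import pickle
d,s,t=pickle.load(open('d16.pkl','rb'))
W=[(147,92),(278,95),(302,520),(183,520)]; S=[(490,130),(470,195),(105,150),(135,92)]
Q=[]
for w,q in zip(W,S):
    o1,r1=ray(d,100+w[0]/5.5,70+w[1]/5.5); o2,r2=ray(s,243+q[0]/15,163+q[1]/15)
    A=np.c_[r1,-r2]; k=np.linalg.lstsq(A,o2-o1,rcond=None)[0]; a,b=o1+k[0]*r1,o2+k[1]*r2; Q.append((a+b)/2); print(Q[-1].round(4),"miss",np.linalg.norm(a-b).round(4))
print(np.mean(Q,0))
P=np.array([onz(d,100+u/5.5,70+v/5.5,.177) for u,v in W]); print(P.mean(0))
for i in range(4):
  v=P[(i+1)%4]-P[i]; print(np.linalg.norm(v),np.degrees(np.arctan2(v[1],v[0])))
print("skirt left foot side: canister shoulder")
```

```text
[0.5511 0.1404 0.1779] miss 0.0019
[0.5441 0.1218 0.1754] miss 0.0029
[0.4802 0.1499 0.1747] miss 0.0015
[0.4878 0.1685 0.1759] miss 0.0016
[0.51580046 0.14515685 0.17598636]
[0.51471829 0.14472833 0.177     ]
0.02114411013618025 -112.81225926344416
0.068730340194762 156.06113962330446
0.0203572714192009 68.31128587308008
0.06911849907493872 -23.276972074530015
skirt left foot side: canister shoulder
```

```bash
python3 -c "
from rig import ticket; print(ticket.job_done())"
```

```text
the job is handed in; nothing more can be done
None
```

The lid is screwed fully home on the middle-sized amber canister, and the job was handed in at about 24 s with the arm clear of everything.

- **Steps:** I slid the right panel under its neighbour, lifted the lid out by its grip bar and set it level on the ridges. I then turned it about 30° anticlockwise, and the side and wrist views showed it drop. I turned it clockwise until it blocked, then re-gripped it for a firm final twist.
- **Final checks that agreed:**
  - The final twist met the stop at 0.78 N m.
  - The bar top measured 176 mm, against 177 mm expected when home.
  - The lid's angle was about -23.5°, against -24.4° predicted from the stops.
  - The lid axis is at (0.516, 0.145), within about 1 mm of the neck centre measured before setting down.
  - In the final top view the kettle, mug and tin sit where they were. I compared them by eye and did not measure them.
- **Slips and doubts:**
  - The first panel pushes stalled a little short, so I repeated them. By eye the panel then cleared the lid, but I did not measure whether it reached its end stop.
  - While screwing, the loose fingers rode the bar's corners. They were forced open to 29.5 mm, and the last joint came within 3° of its limit before I backed off and re-gripped.
  - The side camera put the neck about 4 mm off in y from the wrist camera. I trusted the wrist camera, and the lid's fit confirmed it.

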